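# Sort look-alike capacitors by length into their rows

### The job

Three look-alike capacitors of different lengths stand leaning in the sloping wooden rack. Take each one out and stand it upright on the floor of the blue tray's lane that already begins with capacitors of the same length; set them down gently without dropping or knocking any over, and leave the bottle, the tape roll and the screwdriver where they are.

Things in the scene. Friction and masses are not known exactly. Their poses are not given: they have to be found in the camera images.
- cap_short: The short loose capacitor: black can 30 mm in diameter and 50 mm tall with an aluminium top and two 3 mm brass studs on it; about 45 g. Origin: centre of its underside; z runs along the can to its top. It starts in a pocket of the rack, leaning 30 degrees; any of the three pockets.
- cap_medium: The medium loose capacitor: black can 30 mm in diameter and 62 mm tall with an aluminium top and two 3 mm brass studs on it; about 56 g. Origin: centre of its underside; z runs along the can to its top. It starts in a pocket of the rack, leaning 30 degrees; any of the three pockets.
- cap_long: The long loose capacitor: black can 30 mm in diameter and 74 mm tall with an aluminium top and two 3 mm brass studs on it; about 67 g. Origin: centre of its underside; z runs along the can to its top. It starts in a pocket of the rack, leaning 30 degrees; any of the three pockets.
- row_short: The two capacitors, fixed, that begin the short row in the tray: like the loose one, each 30 mm in diameter and 50 mm tall, upright. Origin: centre of the underside of the one nearer the free part of its lane, at the lane floor on its centre line; the other stands 36 mm further along +x. x runs along the lane, y across it; the free part of the lane is on the -x side and reaches from 15 to 115 mm from the origin. Any of the three lanes.
- row_medium: The two capacitors, fixed, that begin the medium row in the tray: like the loose one, each 30 mm in diameter and 62 mm tall, upright. Origin: centre of the underside of the one nearer the free part of its lane, at the lane floor on its centre line; the other stands 36 mm further along +x. x runs along the lane, y across it; the free part of the lane is on the -x side and reaches from 15 to 115 mm from the origin. Any of the three lanes.
- row_long: The two capacitors, fixed, that begin the long row in the tray: like the loose one, each 30 mm in diameter and 74 mm tall, upright. Origin: centre of the underside of the one nearer the free part of its lane, at the lane floor on its centre line; the other stands 36 mm further along +x. x runs along the lane, y across it; the free part of the lane is on the -x side and reaches from 15 to 115 mm from the origin. Any of the three lanes.
- rack: Fixed plywood pick block, sloping, on a 110 x 200 mm wooden foot. Three square pockets 34 mm wide and 18 mm deep, side by side along y at a pitch of 62 mm; the pockets and the capacitors in them lean 30 degrees from vertical, their tops towards the rack's -x, so that they come out along their own axis, up and towards -x. The capacitors stand out of the block by 32, 44 and 56 mm, 32 mm of air between neighbours. Origin: centre of the foot's underside, on the table; z up.
- tray: Fixed blue sorting tray, 180 mm (x) by 196 mm (y). Three lanes along x, centre lines at y = -64, 0 and 64 mm, each 44 mm wide, with a floor 5 mm above the table and ribs 9 mm higher than the floor. The fixed capacitors stand in the +x end of each lane. Origin: centre of its underside, on the table; z up.
- bottle: Blue water bottle, upright, 66 mm in diameter, 190 mm tall, a bystander. Origin: centre of its underside.
- tape: Roll of tape lying flat, 84 mm in diameter, 24 mm high, a bystander. Origin: centre of its underside.
- screwdriver: Green-handled screwdriver lying on the table, about 200 mm long, a bystander. Origin: under the middle of its length, which runs along its x.
Not all that is in view belongs to the job. Leave any purple look-alike of the cap_medium alone.

How it is judged:
By the outcome, as a careful person would: the job done as asked, in the order asked, and still so for the second after the job is handed in, with the robot touching nothing.
It also fails if it takes over 72 s, if anything falls off the work surface, if the arm or the gripper's body presses on something with over 40 N, if the wrist force passes 120 N, or if a joint passes its speed limit or range.

### The arm

A 6-joint arm with a two-finger parallel gripper is mounted at the origin on the work surface. World frame = base frame: x ahead of the robot, y to its left, z up, the work surface at z = 0. Lengths are in m, angles in rad, forces in N, time in s.
With the tool pointing down it reaches from about 0.275 to 0.725 m from the base axis. Payload 5.6 kg.
Tool frame: the origin (TCP) lies on the centre line of the jaws, within the pads' length; the fingertips stand 22 mm ahead of it and the grasp point (between the pads) lies 3 mm ahead of it (finger_overhang is the distance from the TCP to the fingertips, in m); z points along the fingers, y is the line along which they close (so a half turn about z gives the same grasp; the last joint's range is limited). The gripper opens to 85 mm and grips with 20 to 120 N. Pads are 22 mm wide; open, the fingers measure 114 mm over their backs; the gripper's body (76 mm by 85 mm) begins 54 mm behind the grasp point. The pads swing forward as they close: fully open they stand 13 mm farther back than shut.
Start: joints at [1.574, 0.255, 0.108, 0, -1.424, -0.285], TCP at [0.153, 0.528, 0.253] pointing down, gripper open.
Joint ranges: [-2.95, 2.95], [-1.21, 1.97], [-1.09, 1.5], [-2.87, 1.71], [-2.94, -0.07], [-3.05, 3.05]. Speed limits (rad/s): [2.57, 2.57, 3.14, 3.14, 3.14, 3.14].

### API

Orientations are given as a unit quaternion [x, y, z, w].
In Python, from cell import * gives the robot as it stands. The module is installed in compiled form; this text tells all that it offers.
- The arm moves only by the tool drive_tool, never from a script. Its argument "moves" is a list of rows, each an object with "linear": the shift along the tool's x, y, z in units of 0.3 m (1.0 is 0.3 m), a list of three; "angular": the turn, a rotation vector about the tool's x, y, z in units of pi rad (1.0 is pi rad), a list of three; "grip": the finger opening in mm, from 0 to 85.4. A call has exactly 5 rows; each row is the pose to reach, as a shift and turn from the pose commanded when the call began, along the tool's axes at that moment, turning the shorter way round; what a row does not reach only later rows make up. A row lasts 1/12 s, in which the tool goes at most 41.7 mm and 7.16 degrees, less where a joint would pass 70% of its speed; a pose out of reach is approached as far as the arm can. A call with a number of a shift or a turn outside -1 to 1 is refused whole. A call with a gripper value outside its range is refused whole. The fingers move at their own pace and stop on an object; "squeeze" is the grip in N (left out, the last holds). Time passes only in rows, so rows that repeat a pose let the fingers close, or fill a call up. It gives the time, the measured TCP pose, the force, the opening and the grip force at its end, in the units of the state.
- state(): the state, without advancing time (a new reading comes with each control period).
- capture(name): name is "scene" or "top" or "wrist"; returns (picture, depth): 480x640x3 uint8, blue, green, red; 480x640 float32, m along the optical axis (not along the pixel's ray), 0 where there is no reading.
- calibration(name): a dict with "intrinsics" (3x3 intrinsics, pixels), "extrinsics" (4x4, takes a point from world to camera coordinates). Camera axes: x right, y down, z forward; pixel columns grow to the right and rows downward; lengths in m; the calibration is good to about 2 mm. A picture is of the moment at which its call begins: read the wrist's pose just before it. calibration takes no time and is no camera call; for the wrist camera it gives the pose at the moment of the call.
- hand_in(): hands the job in; it is judged then, once.
The state is a dict: "clock": time; "q": joint angles; "dq": joint speeds; "joint_efforts": joint torques, N m; "ee_pos": TCP position; "eef_rot": TCP orientation; "ft_force": force on the tool from outside, world axes, zero at the start; "ft_torque": the same for the moment, N m; "opening": finger opening in m; "grip_force": force on a finger pad.
Only numpy, scipy, OpenCV 4.12 (cv2) and the standard library are available. Lean on these libraries where they do the work, as an engineer would, in place of code of your own. Each camera call takes 0.05 s, during which the arm holds its last target. There are 200 camera calls.

## Working session

There is one attempt and no reset: what is moved stays moved. The work goes in short steps, Python scripts to look and compute and a tool call to move; the robot and the scene stay as the last step left them, time stands still between calls to the robot, and variables do not carry over. Pictures are saved under pics/ and viewed, at most 10 in all, crops included, and the job is handed in when it is done.

Besides the shell and the picture viewer there is one more tool, called after "Request:" as name([rows], argument=value, ...), one row to a line, values as JSON. drive_tool: Moves the arm, as the interface text tells. Shifts and turns lie within -1 to 1; 1 stands for 0.3 m of shift or pi rad of turn. Its arguments: {"type":"object","properties":{"moves":{"type":"array","items":{"type":"object","properties":{"linear":{"type":"array","items":{"type":"number","minimum":-1,"maximum":1}},"angular":{"type":"array","items":{"type":"number","minimum":-1,"maximum":1}},"grip":{"type":"number"}}}},"squeeze":{"type":"number"}},"required":["moves"]}

```bash
mkdir -p pics; python3 - <<'E'
from cell import *
import cv2,numpy as np
for n in("scene","top"):
    p,d=capture(n); cv2.imwrite(f"pics/{n}0.png",p); np.save(f"{n}0.npy",d)
    c=calibration(n); np.savez(f"{n}_cal.npz",K=c["intrinsics"],E=c["extrinsics"]); print(n,np.round(c["intrinsics"],1).tolist(),np.round(c["extrinsics"],3).tolist())
s=state();print({k:np.round(v,3).tolist() for k,v in s.items()})
E
```

```text
scene [[449.0, 0.0, 315.3], [0.0, 449.0, 240.7], [0.0, 0.0, 1.0]] [[-0.727, 0.686, -0.018, 0.369], [0.418, 0.422, -0.805, -0.178], [-0.544, -0.593, -0.593, 1.092], [0.0, 0.0, 0.0, 1.0]]
top [[582.2, 0.0, 322.2], [0.0, 582.2, 230.3], [0.0, 0.0, 1.0]] [[-0.016, -1.0, -0.003, 0.035], [-0.995, 0.016, -0.093, 0.549], [0.093, 0.001, -0.996, 1.119], [0.0, 0.0, 0.0, 1.0]]
{'clock': 0.1, 'q': [1.574, 0.256, 0.107, -0.0, -1.424, -0.285], 'dq': [0.0, -0.003, 0.003, 0.001, 0.001, 0.002], 'joint_efforts': [-0.003, -38.76, 23.848, 5.378, -0.004, -0.0], 'ee_pos': [0.153, 0.528, 0.252], 'eef_rot': [0.99, -0.14, -0.0, 0.001], 'ft_force': [0.471, 0.06, -0.835], 'ft_torque': [-0.006, -0.025, 0.009], 'grip_force': 0.0, 'opening': 0.086}
```

View pics/scene0.png

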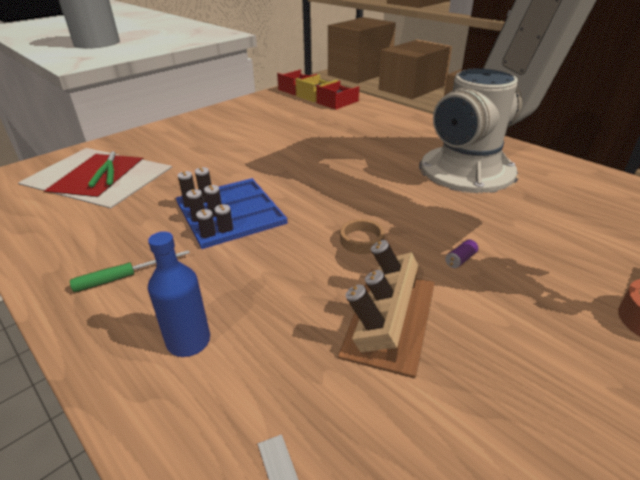

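View pics/top0.png

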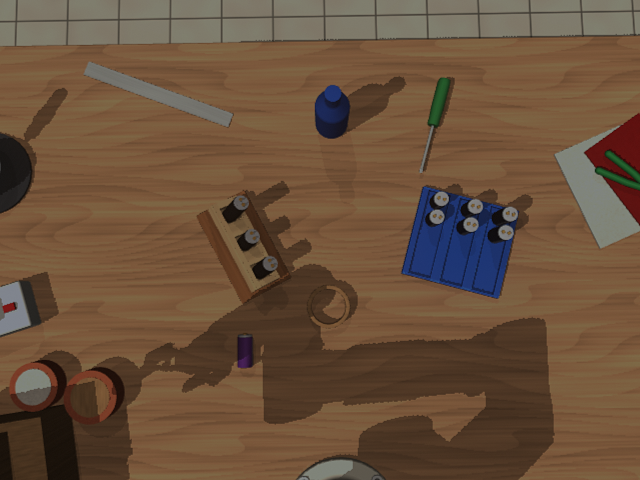

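```bash
cat > h.py <<'E'
import cv2,numpy as np
def load(n,i=0):
    z=np.load(f"{n}_cal.npz"); return cv2.imread(f"pics/{n}{i}.png"),np.load(f"{n}{i}.npy"),z["K"],z["E"]
def cloud(d,K,E):
    v,u=np.mgrid[:480,:640]; P=np.stack([(u-K[0,2])/K[0,0]*d,(v-K[1,2])/K[1,1]*d,d],-1)
    return (P-E[:3,3])@E[:3,:3]
def px2plane(u,v,z,K,E):
    r=E[:3,:3].T@np.linalg.solve(K,[u,v,1.]); o=-E[:3,:3].T@E[:3,3]
    return o+r*(z-o[2])/r[2]
E
python3 - <<'E'
from h import *
for n,pts in(("top",[(241,203),(252,237),(270,265),(441,199),(436,216),(475,206),(470,225),(510,214),(505,233)]),("scene",[(357,292),(374,277),(380,247),(186,176),(203,173),(194,194),(212,189),(205,214),(223,210)])):
    p,d,K,E=load(n); C=cloud(d,K,E)
    g=cv2.cvtColor(p,cv2.COLOR_BGR2HSV)
    m=((g[...,1]<70)&(g[...,2]>100)).astype(np.uint8)
    k,l,st,ce=cv2.connectedComponentsWithStats(m)
    for u,v in pts:
        w=np.zeros_like(m);cv2.circle(w,(u,v),9,1,-1); lab=np.bincount(l[(w>0)&(l>0)],minlength=2).argmax()
        s=l==lab; q=C[s&(d>0)]
        print(n,(u,v),st[lab,4],ce[lab].round(1),np.median(q,0).round(4),np.percentile(q[:,2],[10,90]).round(4))
p,d,K,E=load("top");C=cloud(d,K,E)
print("table z",np.median(C[330:360,340:400,2]), "tray floor",C[265,425],C[270,458])
hsv=cv2.cvtColor(p,cv2.COLOR_BGR2HSV)
m=cv2.inRange(hsv,(105,120,60),(125,255,255)); m[:170]=0
c=max(cv2.findContours(m,0,2)[0],key=cv2.contourArea); r=cv2.minAreaRect(c); print(r)
for a in cv2.boxPoints(r): print(px2plane(*a,0.012,K,E).round(4))
a=cv2.resize(p[180:310,190:320],(560,560),interpolation=2); b=cv2.resize(p[180:310,395:525],None,dst=None,fx=0,fy=0,dsize=None) if 0 else None
ps,_,_,_=load("scene"); b=cv2.resize(ps[160:245,165:300],(800,504)); 
cv2.imwrite("pics/crop1.png",a)
E
```

```text
top (241, 203) 273956 [319.5 259.3] [ 4.881e-01  3.070e-02 -2.000e-04] [-0.0033  0.006 ]
top (252, 237) 1 [246. 238.] [0.5315 0.1683 0.0842] [0.0842 0.0842]
top (270, 265) 273956 [319.5 259.3] [ 4.881e-01  3.070e-02 -2.000e-04] [-0.0033  0.006 ]
top (441, 199) 138 [441.3 198.4] [ 0.6042 -0.2042  0.0543] [0.0508 0.0573]
top (436, 216) 137 [436.6 216.5] [ 0.5687 -0.1942  0.0544] [0.0515 0.0573]
top (475, 206) 142 [475.2 205.9] [ 0.5868 -0.2661  0.0662] [0.0635 0.0693]
top (470, 225) 142 [470.6 224.3] [ 0.551  -0.256   0.0668] [0.064  0.0693]
top (510, 214) 144 [509.9 213.7] [ 0.569  -0.3273  0.0787] [0.0757 0.0812]
top (505, 233) 147 [505.5 232.3] [ 0.5337 -0.3177  0.0788] [0.0764 0.0817]
scene (357, 292) 183 [355.8 292.4] [0.5993 0.1808 0.0996] [0.0928 0.1031]
scene (374, 277) 154 [374.4 276.7] [0.5383 0.1627 0.0786] [0.0716 0.0823]
scene (380, 247) 128 [380.  246.2] [0.4867 0.1292 0.0892] [0.082  0.0928]
scene (186, 176) 81 [184.6 174.9] [ 0.5729 -0.321   0.0758] [0.0733 0.077 ]
scene (203, 173) 77 [201.6 170.9] [ 0.5379 -0.3118  0.0757] [0.0733 0.077 ]
scene (194, 194) 96 [193.7 193.4] [ 0.5892 -0.2617  0.0639] [0.0609 0.0651]
scene (212, 189) 292 [238.2 206.5] [ 0.5418 -0.2416  0.0099] [-0.0032  0.0642]
scene (205, 214) 110 [203.8 213.8] [ 0.6062 -0.1997  0.052 ] [0.0494 0.0532]
scene (223, 210) 111 [222.3 208.6] [ 0.5715 -0.1903  0.0519] [0.0483 0.0534]
table z -0.0005045945446153883 tray floor [ 0.47824891 -0.17709246  0.00634428] [ 0.46730653 -0.24269909  0.00445802]
((460.269775390625, 241.8922119140625), (100.54467010498047, 89.86238098144531), 14.470293045043945)
[ 0.4634 -0.127   0.012 ]
[ 0.6365 -0.1769  0.012 ]
[ 0.5826 -0.3693  0.012 ]
[ 0.411 -0.317  0.012]
```

View pics/crop1.png

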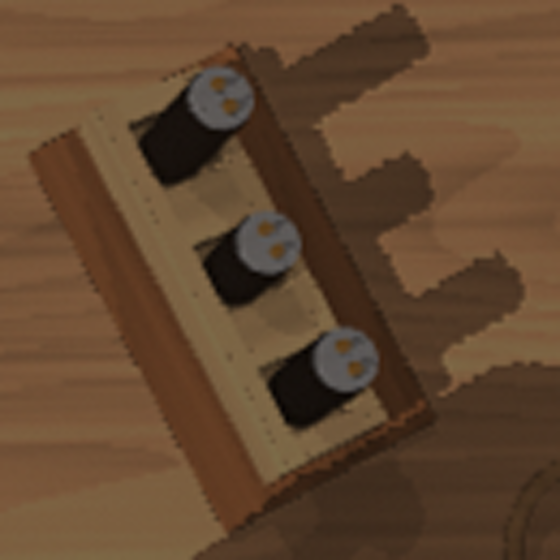

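```bash
python3 - <<'E'
from h import *
p,d,K,E=load("top"); C=cloud(d,K,E); f=p.astype(float)
m=((f[...,0]>f[...,2]*.85)&(f[...,2]>55)).astype(np.uint8)
T=[]
for nm,(u,v) in dict(long=(241,203),short=(252,237),med=(270,265)).items():
    w=np.zeros_like(m);cv2.circle(w,(u,v),12,1,-1); s=((w&m)>0).astype(np.uint8)
    c=max(cv2.findContours(s,0,2)[0],key=cv2.contourArea); h=cv2.convexHull(c); mo=cv2.moments(h); cu=mo['m10']/mo['m00'],mo['m01']/mo['m00']
    q=C[(s>0)&(C[...,2]>.05)]; z=np.median(q[:,2])
    A=np.c_[q[:,:2],np.ones(len(q))]; co=np.linalg.lstsq(A,q[:,2],rcond=None)[0]; n=np.r_[-co[:2],1];n/=np.linalg.norm(n)
    print(nm,s.sum(),np.round(cu,1),np.median(q,0).round(4),"ray",px2plane(*cu,z,K,E).round(4),"normal",n.round(3),np.degrees(np.arccos(n[2])).round(1))
    T.append(px2plane(*cu,z,K,E))
T=np.array(T)
for h,i in((74,0),(50,1),(62,2)): pass
# yaw: bases in one line; top_xy = base + h sin30 * a, a perp to line
L=np.array([.074,.050,.062])
from scipy.optimize import least_squares
def mod(x):
    a=np.array([np.cos(x[2]),np.sin(x[2])]); l=np.array([-a[1],a[0]])
    return np.array([x[:2]+k*.062*l+.5*Lk*a for k,Lk in zip((1,0,-1),L)])
r=least_squares(lambda x:(mod(x)-T[:,:2]).ravel(),[.5,.2,np.arctan2(-.5,.5)]); print(r.x,np.degrees(r.x[2]),(r.fun*1000).round(1))
print("base z",(T[:,2]-L*np.cos(np.pi/6)).round(4))
# foot and studs
F=np.array([[641,0]]) 
# rotation of tray from tops
P=[px2plane(u,v,z,K,E) for (u,v,z) in((441.3,198.4,.055),(436.6,216.5,.055),(475.2,205.9,.067),(470.6,224.3,.067),(509.9,213.7,.079),(505.5,232.3,.079))]
P=np.array(P)[:,:2]; loc=np.array([[36,64],[0,64],[36,0],[0,0],[36,-64],[0,-64]])/1000
g=lambda x:np.c_[x[0]+loc[:,0]*np.cos(x[2])-loc[:,1]*np.sin(x[2]),x[1]+loc[:,0]*np.sin(x[2])+loc[:,1]*np.cos(x[2])]
r=least_squares(lambda x:(g(x)-P).ravel(),[.55,-.25,0]); print(r.x,np.degrees(r.x[2]),(r.fun*1000).round(1)); print(g(r.x).round(4))
E
```

```text
long 137 [240.7 202.5] [0.596  0.1767 0.1002] ray [0.5962 0.1756 0.1002] normal [ 0.249 -0.39   0.887] 27.6
short 133 [251.7 236. ] [0.5352 0.1592 0.08  ] ray [0.5354 0.1581 0.08  ] normal [0.634 0.751 0.183] 79.4
med 137 [269.8 263.2] [0.484  0.125  0.0904] ray [0.4837 0.1238 0.0904] normal [0.414 0.897 0.157] 81.0
[ 0.5241195   0.17998288 -1.09047725] -62.47974392318224 [ 0.   0.2  0.2 -0.3 -0.3  0.1]
base z [0.0361 0.0367 0.0367]
[ 0.5521324  -0.255628   -0.27528604] -15.772728243554514 [-0.   0.3  0.2 -0.1 -0.2  0.2  0.1 -0.2 -0.2 -0.1  0.1 -0.1]
[[ 0.6042 -0.2038]
 [ 0.5695 -0.194 ]
 [ 0.5868 -0.2654]
 [ 0.5521 -0.2556]
 [ 0.5694 -0.327 ]
 [ 0.5347 -0.3172]]
```

```bash
cat >> h.py <<'E'
from scipy.spatial.transform import Rotation as R, Slerp
th=np.radians(-62.5); a=np.array([np.cos(th),np.sin(th),0]); l=np.array([-a[1],a[0],0])
A3=.5*a+np.array([0,0,np.sqrt(.75)])
def frame(z,y): return R.from_matrix(np.c_[np.cross(y,z),y,z])
RT=frame(-A3,-l)                    # leaning grasp, closing along the rack's row
RD=frame(np.array([0,0,-1.]),-l)    # same, upright
B={n:np.array([.5241,.1800,.0365])+k*.062*l for n,k in dict(long=1,short=0,med=-1).items()}
ty=-.2753; tx=np.array([np.cos(ty),np.sin(ty),0])
O=dict(short=np.array([.5695,-.1940,.005]),med=np.array([.5521,-.2556,.005]),long=np.array([.5347,-.3172,.005]))
def plan(wps,s=None):
    """wps: [(pos, rot, n_calls)]; prints one row (linear, angular) per call, chained"""
    from cell import state
    s=s or state(); p,r=np.array(s["ee_pos"]),R.from_quat(s["eef_rot"])
    for P,Q,n in wps:
        p0=p; sl=Slerp([0,1],R.concatenate([r,Q]))
        for i in range(1,n+1):
            t=p0+(P-p0)*i/n; q=sl(i/n)
            L=np.round(r.inv().apply(t-p)/.3,3); W=np.round((r.inv()*q).as_rotvec()/np.pi,3)
            print("lin",L.tolist(),"ang",W.tolist(),"| to",t.round(3),"mm %.0f deg %.0f"%(300*np.linalg.norm(L),180*np.linalg.norm(W)))
            p=p+r.apply(L*.3); r=r*R.from_rotvec(W*np.pi)
E
python3 -c "
from h import *
plan([(B['short']+.16*A3,RT,3)])"
```

```text
lin [0.565, 0.321, 0.087] ang [0.023, -0.053, 0.084] | to [0.289 0.388 0.227] mm 197 deg 18
lin [0.634, 0.163, -0.032] ang [0.022, -0.052, 0.084] | to [0.425 0.249 0.201] mm 197 deg 18
lin [0.64, -0.013, -0.142] ang [0.023, -0.053, 0.083] | to [0.561 0.109 0.175] mm 197 deg 18
```

Request:
drive_tool([
  {"linear": [0.565, 0.321, 0.087], "angular": [0.023, -0.053, 0.084], "grip": 85},
  {"linear": [0.565, 0.321, 0.087], "angular": [0.023, -0.053, 0.084], "grip": 85},
  {"linear": [0.565, 0.321, 0.087], "angular": [0.023, -0.053, 0.084], "grip": 85},
  {"linear": [0.565, 0.321, 0.087], "angular": [0.023, -0.053, 0.084], "grip": 85},
  {"linear": [0.565, 0.321, 0.087], "angular": [0.023, -0.053, 0.084], "grip": 85},
], squeeze=40)

```text
clock: 0.52
ee_pos: [0.2905, 0.3857, 0.2269]
eef_rot: [0.959, -0.27, -0.077, -0.047]
ft_force: [1.0, -0.4, -0.1]
opening: 0.0847
grip_force: 0.0
```

Request:
drive_tool([
  {"linear": [0.634, 0.163, -0.032], "angular": [0.022, -0.052, 0.084], "grip": 85},
  {"linear": [0.634, 0.163, -0.032], "angular": [0.022, -0.052, 0.084], "grip": 85},
  {"linear": [0.634, 0.163, -0.032], "angular": [0.022, -0.052, 0.084], "grip": 85},
  {"linear": [0.634, 0.163, -0.032], "angular": [0.022, -0.052, 0.084], "grip": 85},
  {"linear": [0.634, 0.163, -0.032], "angular": [0.022, -0.052, 0.084], "grip": 85},
])

```text
clock: 0.93
ee_pos: [0.4268, 0.2459, 0.2004]
eef_rot: [0.903, -0.392, -0.151, -0.091]
ft_force: [0.9, 0.2, 0.1]
opening: 0.0852
grip_force: 0.0
```

Request:
drive_tool([
  {"linear": [0.64, -0.013, -0.142], "angular": [0.023, -0.053, 0.083], "grip": 85},
  {"linear": [0.64, -0.013, -0.142], "angular": [0.023, -0.053, 0.083], "grip": 85},
  {"linear": [0.64, -0.013, -0.142], "angular": [0.023, -0.053, 0.083], "grip": 85},
  {"linear": [0.64, -0.013, -0.142], "angular": [0.023, -0.053, 0.083], "grip": 50},
  {"linear": [0.64, -0.013, -0.142], "angular": [0.023, -0.053, 0.083], "grip": 50},
])

```text
clock: 1.35
ee_pos: [0.5628, 0.1059, 0.1734]
eef_rot: [0.825, -0.502, -0.223, -0.135]
ft_force: [0.8, 0.6, -0.5]
opening: 0.0635
grip_force: 0.0
```

```bash
python3 - <<'E'
from cell import *
from h import *
c=calibration("wrist"); p,d=capture("wrist"); cv2.imwrite("pics/wrist0.png",p); np.save("wrist0.npy",d); np.savez("wrist_cal.npz",K=c["intrinsics"],E=c["extrinsics"])
s=state(); print(s["ee_pos"],s["eef_rot"],RT.as_quat(),np.round(c["intrinsics"],1).tolist(),np.round(c["extrinsics"],3).tolist())
E
```

```text
[0.56487312 0.10285922 0.17155277] [ 0.82423097 -0.50343582 -0.22207363 -0.13371233] [ 0.82578146 -0.50109649 -0.22126747 -0.1342684 ] [[335.8, 0.0, 322.3], [0.0, 335.8, 245.8], [0.0, 0.0, 1.0]] [[-0.889, -0.459, 0.001, 0.548], [-0.32, 0.623, 0.714, 0.023], [-0.328, 0.634, -0.7, 0.374], [0.0, 0.0, 0.0, 1.0]]
```

View pics/wrist0.png

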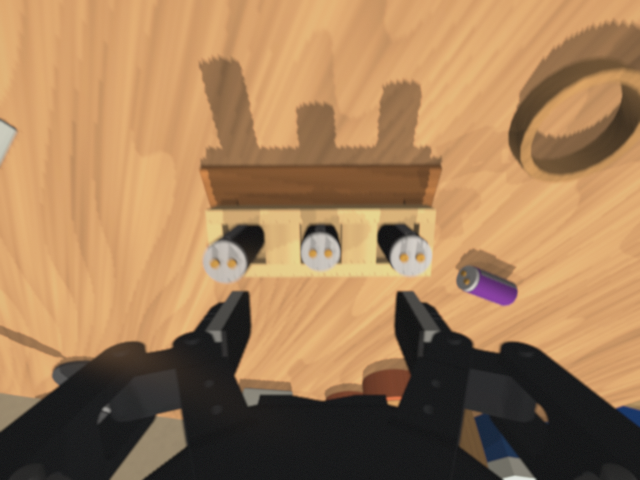

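```bash
python3 - <<'E'
from cell import *
from h import *
p,d,K,E=load("wrist"); f=p.astype(float); C=cloud(d,K,E)
m=((f[...,0]>f[...,2]*.85)&(f[...,2]>90)).astype(np.uint8)
for n,(u,v),L in(("long",(226,261),.074),("short",(320,250),.05),("med",(410,256),.062)):
    w=np.zeros_like(m);cv2.circle(w,(u,v),27,1,-1); s=w&m
    c=max(cv2.findContours(s,0,2)[0],key=cv2.contourArea); h=cv2.convexHull(c); mo=cv2.moments(h); cu=mo['m10']/mo['m00'],mo['m01']/mo['m00']
    q=C[(s>0)&(C[...,2]>.05)]; Tp=B[n]+L*A3; x=px2plane(*cu,Tp[2],K,E)
    print(n,cv2.contourArea(h),np.round(cu,1),np.median(q,0).round(4),"ray",x.round(4),"expected",Tp.round(4),"diff mm",((x-Tp)*1000).round(1))
s=state();print(s["clock"],s["ee_pos"],np.abs(s["dq"]).max(),s["opening"]); c=capture("top"); s=state();print(s["clock"],s["ee_pos"])
cv2.imwrite("pics/top1.png",c[0]); np.save("top1.npy",c[1])
E
```

```text
long 1344.5 [225.  260.9] [0.599  0.1719 0.0992] ray [0.599  0.172  0.1006] expected [0.5962 0.1758 0.1006] diff mm [ 2.8 -3.8  0. ]
short 1152.0 [320.  250.5] [0.5388 0.1551 0.0784] ray [0.5391 0.1549 0.0798] expected [0.5356 0.1578 0.0798] diff mm [ 3.5 -3.   0. ]
med 1249.0 [410.1 255. ] [0.4871 0.1213 0.0888] ray [0.4877 0.1211 0.0902] expected [0.4834 0.1239 0.0902] diff mm [ 4.3 -2.8  0. ]
1.4 [0.56487312 0.10285922 0.17155277] 0.12328544484444016 0.05625528141065821
1.45 [0.56318832 0.1056569  0.1721255 ]
```

```bash
cat > wm.py <<'E'
from cell import *
from h import *
def wrist(i):
    c=calibration("wrist"); p,d=capture("wrist"); cv2.imwrite(f"pics/wrist{i}.png",p); np.save(f"wrist{i}.npy",d); np.savez("wrist_cal.npz",K=c["intrinsics"],E=c["extrinsics"])
E
python3 - <<'E'
from wm import *
for i in range(5): capture("scene"); print(state()["ee_pos"].round(4))
wrist(1); print(state()["ee_pos"].round(4))
p,d,K,E=load("wrist",1); f=p.astype(float); C=cloud(d,K,E)
m=((f[...,0]>f[...,2]*.85)&(f[...,2]>90)).astype(np.uint8)
for n,(u,v),L in(("long",(226,261),.074),("short",(320,250),.05),("med",(410,256),.062)):
    w=np.zeros_like(m);cv2.circle(w,(u,v),30,1,-1); s=w&m
    c=max(cv2.findContours(s,0,2)[0],key=cv2.contourArea); h=cv2.convexHull(c); mo=cv2.moments(h); cu=mo['m10']/mo['m00'],mo['m01']/mo['m00']
    q=C[(s>0)&(C[...,2]>.05)]; Tp=B[n]+L*A3; x=px2plane(*cu,Tp[2],K,E)
    A=np.c_[q[:,:2],np.ones(len(q))]; co=np.linalg.lstsq(A,q[:,2],rcond=None)[0]; nn=np.r_[-co[:2],1];nn/=np.linalg.norm(nn)
    print(n,cv2.contourArea(h),np.round(cu,1),np.median(q,0).round(4),"ray",x.round(4),"diff mm",((x-Tp)*1000).round(1),nn.round(3),A3.round(3))
t=(d>0)&(np.abs(C[...,2])<.01); print("table",np.median(C[t][:,2]))
E
```

```text
[0.5621 0.1077 0.1732]
[0.5614 0.1091 0.1741]
[0.5609 0.1099 0.1749]
[0.5608 0.1104 0.1755]
[0.5607 0.1106 0.1758]
[0.5607 0.1107 0.176 ]
long 1387.0 [225.4 253.9] [0.5981 0.1728 0.0997] ray [0.5981 0.1733 0.1006] diff mm [ 1.9 -2.6  0. ] [0.073 0.452 0.889] [ 0.231 -0.444  0.866]
short 1169.5 [321.1 245.2] [0.5379 0.1558 0.0792] ray [0.5377 0.1565 0.0798] diff mm [ 2.1 -1.3  0. ] [-0.253  0.5    0.828] [ 0.231 -0.444  0.866]
med 1284.0 [411.8 249.8] [0.4865 0.1223 0.0897] ray [0.4862 0.1225 0.0902] diff mm [ 2.7 -1.4  0. ] [-0.416  0.253  0.873] [ 0.231 -0.444  0.866]
table 0.0011138811905138345
```

```bash
cat >> h.py <<'E'
SH=.0015*l
for D in (B,O):
    for k in D: D[k]=D[k]+SH
E
python3 -c "
from h import *
plan([(B['short']+.085*A3,RT,1),(B['short']+.046*A3,RT,1)])"
```

```text
lin [0.007, -0.003, 0.25] ang [-0.0, 0.001, 0.001] | to [0.545 0.143 0.11 ] mm 75 deg 0
lin [-0.0, -0.0, 0.13] ang [-0.0, -0.0, 0.0] | to [0.536 0.16  0.076] mm 39 deg 0
```

Request:
drive_tool([
  {"linear": [0.003, -0.002, 0.07], "angular": [0, 0.001, 0.001], "grip": 50},
  {"linear": [0.007, -0.003, 0.14], "angular": [0, 0.001, 0.001], "grip": 50},
  {"linear": [0.007, -0.003, 0.21], "angular": [0, 0.001, 0.001], "grip": 50},
  {"linear": [0.007, -0.003, 0.25], "angular": [0, 0.001, 0.001], "grip": 50},
  {"linear": [0.007, -0.003, 0.25], "angular": [0, 0.001, 0.001], "grip": 50},
])

```text
clock: 2.17
ee_pos: [0.5431, 0.1438, 0.1078]
eef_rot: [0.826, -0.501, -0.223, -0.133]
ft_force: [0.1, 0.7, 0.3]
opening: 0.0503
grip_force: 0.0
```

Request:
drive_tool([
  {"linear": [0, 0, 0.03], "angular": [0, 0, 0], "grip": 50},
  {"linear": [0, 0, 0.06], "angular": [0, 0, 0], "grip": 50},
  {"linear": [0, 0, 0.09], "angular": [0, 0, 0], "grip": 50},
  {"linear": [0, 0, 0.12], "angular": [0, 0, 0], "grip": 50},
  {"linear": [0, 0, 0.13], "angular": [0, 0, 0], "grip": 50},
])

```text
clock: 2.58
ee_pos: [0.539, 0.1581, 0.0779]
eef_rot: [0.827, -0.501, -0.217, -0.135]
ft_force: [-0.9, -11.1, 23.0]
opening: 0.0498
grip_force: 12.1
```

```bash
python3 - <<'E'
from wm import *
for i in range(3): capture("scene")
s=state(); t=s["ee_pos"]-(B["short"]+.046*A3); print(s["clock"],t@l,t@A3,t@np.cross(l,A3),s["ft_force"].round(1),s["opening"])
wrist(2)
E
```

```text
2.7333 0.0015678592548650418 0.003311391278386649 0.0018124591440399197 [-0.1 -6.4 13.4] 0.05001142373337556
```

View pics/wrist2.png

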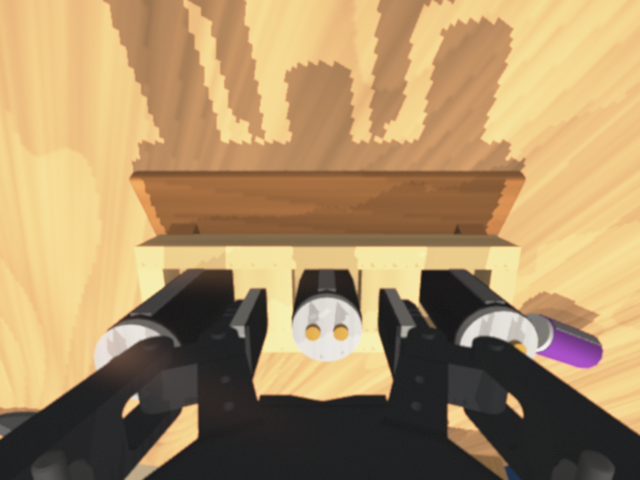

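```bash
python3 -c "
from h import *
plan([(B['short']+.116*A3,RT,1),(B['long']+.110*A3,RT,1),(B['long']+.061*A3,RT,1)])"
```

```text
lin [-0.005, 0.004, -0.222] ang [-0.002, -0.001, 0.0] | to [0.552 0.129 0.137] mm 67 deg 0
lin [0.0, -0.207, 0.02] ang [0.0, -0.0, 0.0] | to [0.606 0.161 0.132] mm 62 deg 0
lin [-0.0, 0.0, 0.163] ang [0.0, -0.0, 0.0] | to [0.595 0.182 0.089] mm 49 deg 0
```

Request:
drive_tool([
  {"linear": [0, 0, -0.05], "angular": [0, 0, 0], "grip": 50},
  {"linear": [0, 0, -0.12], "angular": [0, 0, 0], "grip": 50},
  {"linear": [0, 0, -0.19], "angular": [0, 0, 0], "grip": 50},
  {"linear": [0, 0, -0.233], "angular": [0, 0, 0], "grip": 50},
  {"linear": [0, 0, -0.233], "angular": [0, 0, 0], "grip": 50},
])

```text
clock: 3.2
ee_pos: [0.5546, 0.1272, 0.1385]
eef_rot: [0.826, -0.502, -0.218, -0.136]
ft_force: [-0.5, -0.8, 0.6]
opening: 0.0502
grip_force: 0.0
```

Request:
drive_tool([
  {"linear": [0, -0.07, 0], "angular": [0, 0, 0], "grip": 50},
  {"linear": [0, -0.14, 0], "angular": [0, 0, 0], "grip": 50},
  {"linear": [0, -0.19, 0.01], "angular": [0, 0, 0], "grip": 50},
  {"linear": [0, -0.207, 0.02], "angular": [0, 0, 0], "grip": 50},
  {"linear": [0, -0.207, 0.02], "angular": [0, 0, 0], "grip": 50},
])

```text
clock: 3.62
ee_pos: [0.606, 0.1605, 0.1288]
eef_rot: [0.825, -0.502, -0.222, -0.134]
ft_force: [-0.7, -0.6, -0.5]
opening: 0.05
grip_force: 0.0
```

```bash
python3 - <<'E'
from wm import *
for i in range(4): capture("scene")
wrist(3); s=state(); t=s["ee_pos"]-(B["long"]+.110*A3); print(s["clock"],t@l,t@A3,t@np.cross(l,A3),s["ft_force"].round(1))
plan([(B['long']+.061*A3,RT,1)])
p,d,K,E=load("wrist",3); f=p.astype(float)
m=((f[...,0]>f[...,2]*.85)&(f[...,2]>90)).astype(np.uint8)
k,lb,st,ce=cv2.connectedComponentsWithStats(m)
for n,L in (("long",.074),("short",.05),("med",.062)):
    x=B[n]+L*A3; q=E[:3,:3]@x+E[:3,3]; uv=(K@q/q[2])[:2]; j=min(range(1,k),key=lambda i:np.hypot(*(ce[i]-uv))+(1e3 if st[i,4]<300 else 0))
    print(n,uv.round(1),ce[j].round(1),st[j,4],"mm",((ce[j]-uv)*q[2]/K[0,0]*1000).round(1))
E
```

```text
3.8667 -0.0004959747265785792 0.00026577351232464226 0.001434523282612869 [ 0.6 -0.2  0.2]
lin [-0.005, -0.001, 0.164] ang [-0.0, -0.0, -0.001] | to [0.595 0.182 0.089] mm 49 deg 0
long [320.9 293.2] [321.2 288.9] 2002 mm [ 0.1 -2.2]
short [428.7 276.3] [428.7 273.8] 1586 mm [-0.  -1.5]
med [550.  283.9] [564.6 293.3] 3076 mm [7.9 5.1]
```

Request:
drive_tool([
  {"linear": [-0.002, -0.001, 0.04], "angular": [0, 0, 0], "grip": 50},
  {"linear": [-0.004, -0.001, 0.08], "angular": [0, 0, 0], "grip": 50},
  {"linear": [-0.005, -0.001, 0.12], "angular": [0, 0, 0], "grip": 50},
  {"linear": [-0.005, -0.001, 0.15], "angular": [0, 0, 0], "grip": 50},
  {"linear": [-0.005, -0.001, 0.164], "angular": [0, 0, 0], "grip": 50},
])

```text
clock: 4.28
ee_pos: [0.5938, 0.1827, 0.0883]
eef_rot: [0.825, -0.502, -0.221, -0.134]
ft_force: [-0.2, 0.2, -0.4]
opening: 0.0502
grip_force: 0.0
```

Request:
drive_tool([
  {"linear": [0, 0, 0], "angular": [0, 0, 0], "grip": 50},
  {"linear": [0, 0, 0], "angular": [0, 0, 0], "grip": 40},
  {"linear": [0, 0, 0], "angular": [0, 0, 0], "grip": 20},
  {"linear": [0, 0, 0], "angular": [0, 0, 0], "grip": 20},
  {"linear": [0, 0, 0], "angular": [0, 0, 0], "grip": 20},
])

```text
clock: 4.7
ee_pos: [0.5954, 0.1822, 0.0899]
eef_rot: [0.826, -0.502, -0.22, -0.135]
ft_force: [-0.4, -1.5, 2.9]
opening: 0.0286
grip_force: 39.6
```

```bash
python3 - <<'E'
from wm import *
for i in range(2): capture("scene")
s=state(); t=s["ee_pos"]-(B["long"]+.061*A3); print(s["clock"],t@l,t@A3,t@np.cross(l,A3),s["ft_force"].round(1),s["opening"],s["grip_force"])
E
```

```text
4.8 0.0007136762147303322 0.0007339159364407668 0.00011079222694333526 [ 0.2 -1.6  4.6] 0.028916417953294467 39.66697454452515
```

```bash
cat >> h.py <<'E'
def carry(n,off,h=.06,up=.06):
    P=O[n]-h*tx; b=B[n]
    print("target",P.round(4)); plan([(b+(off+up)*A3,RT,1),(np.r_[P[:2],.2],RD,3),(np.r_[P[:2],P[2]+off+.022],RD,1)])
E
python3 -c "
from h import *
carry('long',.0617)"
```

```text
target [ 0.4783 -0.3002  0.005 ]
lin [-0.0, 0.002, -0.2] ang [-0.001, -0.0, -0.0] | to [0.609 0.155 0.142] mm 60 deg 0
lin [0.299, 0.362, -0.246] ang [0.0, 0.055, -0.0] | to [0.565 0.003 0.161] mm 159 deg 10
lin [0.338, 0.362, -0.191] ang [0.0, 0.056, -0.0] | to [ 0.522 -0.148  0.181] mm 159 deg 10
lin [0.365, 0.362, -0.129] ang [0.0, 0.055, -0.0] | to [ 0.478 -0.3    0.2  ] mm 159 deg 10
lin [0.0, -0.001, 0.371] ang [0.0, 0.0, -0.0] | to [ 0.478 -0.3    0.089] mm 111 deg 0
```

Request:
drive_tool([
  {"linear": [0, 0, -0.03], "angular": [0, 0, 0], "grip": 20},
  {"linear": [0, 0, -0.07], "angular": [0, 0, 0], "grip": 20},
  {"linear": [0, 0, -0.12], "angular": [0, 0, 0], "grip": 20},
  {"linear": [0, 0, -0.17], "angular": [0, 0, 0], "grip": 20},
  {"linear": [0, 0, -0.2], "angular": [0, 0, 0], "grip": 20},
])

```text
clock: 5.22
ee_pos: [0.6098, 0.1548, 0.1434]
eef_rot: [0.826, -0.502, -0.219, -0.135]
ft_force: [0.0, -0.4, 0.3]
opening: 0.0291
grip_force: 39.5
```

```bash
python3 - <<'E'
from wm import *
capture("scene");wrist(4); s=state(); print(s["clock"],s["ee_pos"],s["ft_force"].round(1),s["opening"],s["grip_force"])
E
```

```text
5.3167 [0.61003328 0.15505997 0.14316116] [-0.6  0.9 -0.4] 0.028484386989353284 39.45823788642883
```

View pics/wrist4.png

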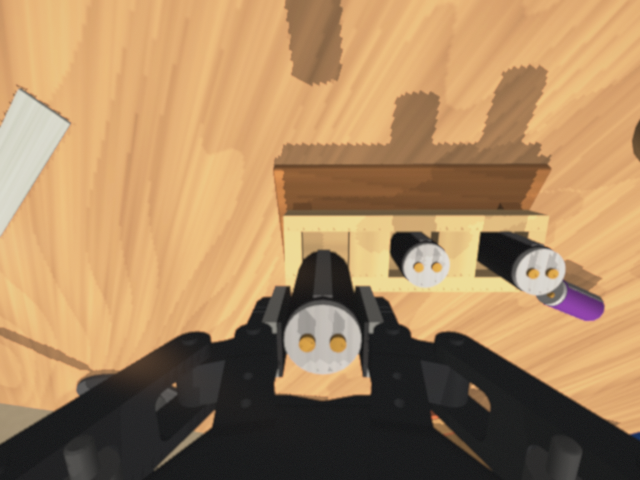

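The long can is held squarely between the pads (top at 322,340), and its pocket is empty at (325,245). The short can (427,260) and the medium can (540,268) are still in place, and the purple look-alike (580,298) is untouched.

Request:
drive_tool([
  {"linear": [0.03, 0.036, -0.025], "angular": [0, 0.006, 0], "grip": 20},
  {"linear": [0.09, 0.109, -0.074], "angular": [0, 0.017, 0], "grip": 20},
  {"linear": [0.16, 0.19, -0.13], "angular": [0, 0.029, 0], "grip": 20},
  {"linear": [0.23, 0.275, -0.187], "angular": [0, 0.042, 0], "grip": 20},
  {"linear": [0.299, 0.362, -0.246], "angular": [0, 0.055, 0], "grip": 20},
])

```text
clock: 5.73
ee_pos: [0.5636, 0.0027, 0.1596]
eef_rot: [0.842, -0.511, -0.149, -0.089]
ft_force: [1.0, -0.2, 0.0]
opening: 0.029
grip_force: 39.4
```

Request:
drive_tool([
  {"linear": [0.068, 0.072, -0.038], "angular": [0, 0.011, 0], "grip": 20},
  {"linear": [0.135, 0.145, -0.076], "angular": [0, 0.022, 0], "grip": 20},
  {"linear": [0.203, 0.217, -0.115], "angular": [0, 0.034, 0], "grip": 20},
  {"linear": [0.27, 0.29, -0.153], "angular": [0, 0.045, 0], "grip": 20},
  {"linear": [0.338, 0.362, -0.191], "angular": [0, 0.056, 0], "grip": 20},
])

```text
clock: 6.15
ee_pos: [0.52, -0.149, 0.179]
eef_rot: [0.851, -0.517, -0.074, -0.044]
ft_force: [0.4, -0.7, -0.6]
opening: 0.0287
grip_force: 39.5
```

Request:
drive_tool([
  {"linear": [0.09, 0.09, -0.032], "angular": [0, 0.014, 0], "grip": 20},
  {"linear": [0.18, 0.18, -0.064], "angular": [0, 0.027, 0], "grip": 20},
  {"linear": [0.26, 0.26, -0.092], "angular": [0, 0.039, 0], "grip": 20},
  {"linear": [0.33, 0.325, -0.117], "angular": [0, 0.049, 0], "grip": 20},
  {"linear": [0.365, 0.362, -0.129], "angular": [0, 0.055, 0], "grip": 20},
])

```text
clock: 6.57
ee_pos: [0.4759, -0.3017, 0.1984]
eef_rot: [0.854, -0.52, -0.0, 0.0]
ft_force: [-0.3, 0.5, -1.2]
opening: 0.0288
grip_force: 39.5
```

```bash
python3 - <<'E'
from wm import *
for i in range(4): capture("scene")
wrist(5); s=state(); print(s["clock"],s["ee_pos"],s["eef_rot"],RD.as_quat(),s["ft_force"].round(1),s["opening"],s["grip_force"])
P=O["long"]-.06*tx
plan([(np.r_[P[:2],P[2]+.0617+.015],RD,1)])
E
```

```text
6.8167 [ 0.47756072 -0.29851495  0.19778436] [ 8.54528992e-01 -5.19401777e-01 -1.23726337e-03 -6.82350676e-04] [ 0.85491187 -0.51877326  0.         -0.        ] [-0.9 -0.6 -0.7] 0.02876412169675899 39.51634168624878
lin [0.007, 0.0, 0.387] ang [0.0, 0.001, -0.0] | to [ 0.478 -0.3    0.082] mm 116 deg 0
```

View pics/wrist5.png

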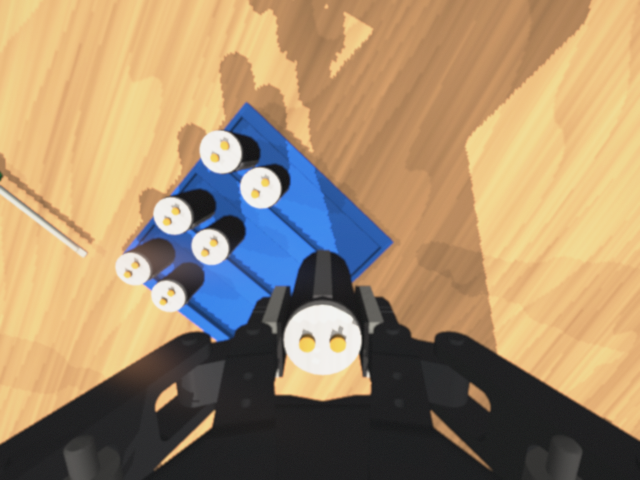

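Request:
drive_tool([
  {"linear": [0.003, 0, 0.06], "angular": [0, 0.001, 0], "grip": 20},
  {"linear": [0.005, 0, 0.16], "angular": [0, 0.001, 0], "grip": 20},
  {"linear": [0.007, 0, 0.27], "angular": [0, 0.001, 0], "grip": 20},
  {"linear": [0.007, 0, 0.35], "angular": [0, 0.001, 0], "grip": 20},
  {"linear": [0.007, 0, 0.387], "angular": [0, 0.001, 0], "grip": 20},
])

```text
clock: 7.23
ee_pos: [0.4769, -0.2988, 0.0781]
eef_rot: [0.855, -0.519, -0.003, 0.0]
ft_force: [-0.7, -0.5, -1.3]
opening: 0.0288
grip_force: 39.5
```

```bash
python3 - <<'E'
from wm import *
# check fixed-long position in the earlier wrist picture
p,d,K,E=load("wrist",5)
f=p.astype(float); m=((f.min(2)>185)).astype(np.uint8); k,lb,st,ce=cv2.connectedComponentsWithStats(m)
for n,H in(("long",.079),("med",.067),("short",.055)):
    x=np.r_[O[n][:2],H]; q=E[:3,:3]@x+E[:3,3]; uv=(K@q/q[2])[:2]; w=[i for i in range(1,k) if 200<st[i,4]<2500]; j=min(w,key=lambda i:np.hypot(*(ce[i]-uv)))
    print(n,uv.round(1),ce[j].round(1),st[j,4],((px2plane(*ce[j],H,K,E)-x)*1000).round(1))
for i in range(5): capture("scene")
s=state(); print(s["clock"],s["ee_pos"],s["ft_force"].round(1)); P=O["long"]-.06*tx
plan([(np.r_[P[:2],P[2]+.0617],RD,1)])
p,d=capture("scene"); cv2.imwrite("pics/scene1.png",p); q=p[150:260,160:310]; cv2.imwrite("pics/crop2.png",cv2.resize(q,(750,550),interpolation=2))
E
```

```text
long [259.8 189.3] [259.9 187.7] 1109 [ 0.4 -1.1  0. ]
med [209.6 247.9] [209.6 246.8] 867 [ 0.3 -0.8  0. ]
short [167.8 296.7] [167.4 296.2] 703 [ 0.5 -0.3 -0. ]
7.4833 [ 0.47968002 -0.30094654  0.0834293 ] [-0.4 -0.4 -0.3]
lin [-0.005, 0.003, 0.056] ang [-0.0, -0.001, -0.0] | to [ 0.478 -0.3    0.067] mm 17 deg 0
```

Request:
drive_tool([
  {"linear": [-0.003, 0.003, 0.014], "angular": [0, 0, 0], "grip": 20},
  {"linear": [-0.005, 0.003, 0.027], "angular": [0, 0, 0], "grip": 20},
  {"linear": [-0.005, 0.003, 0.038], "angular": [0, 0, 0], "grip": 20},
  {"linear": [-0.005, 0.003, 0.045], "angular": [0, 0, 0], "grip": 20},
  {"linear": [-0.005, 0.003, 0.048], "angular": [0, 0, 0], "grip": 20},
])

```text
clock: 7.95
ee_pos: [0.4768, -0.3002, 0.0674]
eef_rot: [0.854, -0.52, 0.0, 0.0]
ft_force: [-0.7, -1.2, 0.1]
opening: 0.0292
grip_force: 39.5
```

Request:
drive_tool([
  {"linear": [0, 0, 0.001], "angular": [0, 0, 0], "grip": 20},
  {"linear": [0, 0, 0.002], "angular": [0, 0, 0], "grip": 20},
  {"linear": [0, 0, 0.003], "angular": [0, 0, 0], "grip": 20},
  {"linear": [0, 0, 0.003], "angular": [0, 0, 0], "grip": 20},
  {"linear": [0, 0, 0.003], "angular": [0, 0, 0], "grip": 20},
])

```text
clock: 8.37
ee_pos: [0.4771, -0.3003, 0.0671]
eef_rot: [0.854, -0.52, 0.001, 0.0]
ft_force: [0.0, -0.4, -1.1]
opening: 0.0289
grip_force: 39.5
```

```bash
python3 - <<'E'
from wm import *
s=state(); print(s["clock"],s["ee_pos"],s["ft_force"].round(1)); P=O["long"]-.06*tx
p,d=capture("scene"); cv2.imwrite("pics/scene2.png",p); q=p[150:260,160:310]; cv2.imwrite("pics/crop2.png",cv2.resize(q,(750,550),interpolation=2))
s=state();print(s["ee_pos"],R.from_quat(s["eef_rot"]).as_matrix()[:,2].round(3),P)
E
```

```text
8.3667 [ 0.47710793 -0.30028195  0.06707575] [ 0.  -0.4 -1.1]
[ 0.47710579 -0.30026636  0.06706938] [ 0.001 -0.002 -1.   ] [ 0.47828989 -0.30019724  0.005     ]
```

View pics/crop2.png

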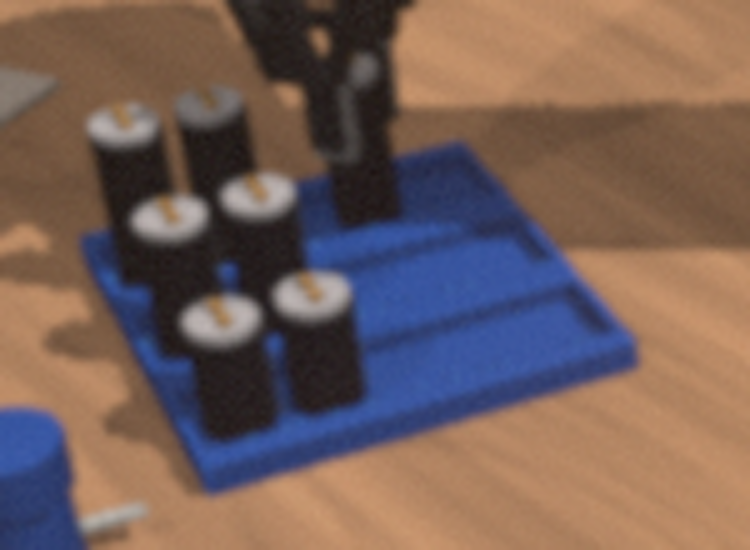

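The can is upright over the long lane (crop pixel 365,215), with no contact force yet. I'll lower it in small steps until it touches.

Request:
drive_tool([
  {"linear": [0, 0, 0.001], "angular": [0, 0, 0], "grip": 20},
  {"linear": [0, 0, 0.002], "angular": [0, 0, 0], "grip": 20},
  {"linear": [0, 0, 0.003], "angular": [0, 0, 0], "grip": 20},
  {"linear": [0, 0, 0.004], "angular": [0, 0, 0], "grip": 20},
  {"linear": [0, 0, 0.004], "angular": [0, 0, 0], "grip": 20},
])

```text
clock: 8.83
ee_pos: [0.4772, -0.3004, 0.067]
eef_rot: [0.855, -0.519, 0.001, 0.001]
ft_force: [-2.2, 1.7, 7.7]
opening: 0.0288
grip_force: 40.2
```

Request:
drive_tool([
  {"linear": [0, 0, 0.001], "angular": [0, 0, 0], "grip": 20},
  {"linear": [0, 0, 0.002], "angular": [0, 0, 0], "grip": 20},
  {"linear": [0, 0, 0.003], "angular": [0, 0, 0], "grip": 20},
  {"linear": [0, 0, 0.003], "angular": [0, 0, 0], "grip": 20},
  {"linear": [0, 0, 0.003], "angular": [0, 0, 0], "grip": 20},
])

```text
clock: 9.25
ee_pos: [0.4773, -0.3006, 0.0669]
eef_rot: [0.855, -0.519, 0.002, 0.001]
ft_force: [-3.6, 3.7, 13.1]
opening: 0.029
grip_force: 40.8
```

Request:
drive_tool([
  {"linear": [0, 0, -0.003], "angular": [0, 0, 0], "grip": 20},
  {"linear": [0, 0, -0.005], "angular": [0, 0, 0], "grip": 20},
  {"linear": [0, 0, -0.005], "angular": [0, 0, 0], "grip": 20},
  {"linear": [0, 0, -0.005], "angular": [0, 0, 0], "grip": 20},
  {"linear": [0, 0, -0.005], "angular": [0, 0, 0], "grip": 30},
])

```text
clock: 9.67
ee_pos: [0.4771, -0.3004, 0.0665]
eef_rot: [0.854, -0.52, 0.001, 0.0]
ft_force: [-1.2, 0.5, 1.6]
opening: 0.0301
grip_force: 1.5
```

Request:
drive_tool([
  {"linear": [0, 0, 0], "angular": [0, 0, 0], "grip": 32},
  {"linear": [0, 0, 0], "angular": [0, 0, 0], "grip": 34},
  {"linear": [0, 0, 0], "angular": [0, 0, 0], "grip": 38},
  {"linear": [0, 0, 0], "angular": [0, 0, 0], "grip": 44},
  {"linear": [0, 0, 0], "angular": [0, 0, 0], "grip": 48},
])

```text
clock: 10.08
ee_pos: [0.477, -0.3002, 0.0661]
eef_rot: [0.854, -0.52, 0.001, 0.0]
ft_force: [-0.5, 0.3, -0.1]
opening: 0.0479
grip_force: 0.0
```

Request:
drive_tool([
  {"linear": [0, 0, 0], "angular": [0, 0, 0], "grip": 48},
  {"linear": [0, 0, -0.06], "angular": [0, 0, 0], "grip": 48},
  {"linear": [0, 0, -0.16], "angular": [0, 0, 0], "grip": 50},
  {"linear": [0, 0, -0.28], "angular": [0, 0, 0], "grip": 50},
  {"linear": [0, 0, -0.4], "angular": [0, 0, 0], "grip": 50},
])

```text
clock: 10.5
ee_pos: [0.4763, -0.2999, 0.1874]
eef_rot: [0.854, -0.52, 0.0, 0.001]
ft_force: [0.6, -0.0, -0.2]
opening: 0.05
grip_force: 0.0
```

```bash
python3 - <<'E'
from wm import *
capture("scene");wrist(6); s=state(); print(s["clock"],s["ee_pos"],s["ft_force"].round(1))
p,d,K,E=load("wrist",6); x=O["long"]-.06*tx+[0,0,.074]; q=E[:3,:3]@x+E[:3,3]; uv=(K@q/q[2])[:2]
m=(p.min(2)>185).astype(np.uint8); k,lb,st,ce=cv2.connectedComponentsWithStats(m); w=[i for i in range(1,k) if st[i,4]>300]; j=min(w,key=lambda i:np.hypot(*(ce[i]-uv)))
C=cloud(d,K,E); print(uv,ce[j],st[j],np.median(C[lb==j],0),"expected",x,"ray",px2plane(*ce[j],x[2],K,E))
plan([(B['med']+.120*A3,RT,3),(B['med']+.054*A3,RT,1)])
E
```

```text
10.6 [ 0.47989238 -0.30189572  0.19343977] [ 0.3  0.2 -0.2]
[323.24682548 253.31314953] [261.81359045 195.89256198] [ 243  176   39   40 1089] [ 0.53646177 -0.31786505  0.08017597] expected [ 0.47828989 -0.30019724  0.079     ] ray [ 0.53667761 -0.31770272  0.079     ]
lin [-0.387, -0.223, 0.056] ang [-0.001, -0.057, 0.0] | to [ 0.486 -0.168  0.176] mm 135 deg 10
lin [-0.37, -0.223, 0.123] ang [-0.001, -0.057, 0.0] | to [ 0.492 -0.035  0.158] mm 135 deg 10
lin [-0.343, -0.223, 0.186] ang [-0.0, -0.057, 0.0] | to [0.498 0.099 0.14 ] mm 135 deg 10
lin [0.0, -0.0, 0.22] ang [-0.0, 0.0, 0.0] | to [0.483 0.128 0.083] mm 66 deg 0
```

```bash
cat >> wm.py <<'E'
def standing(n,H,i):
    """depth check of the placed can, from the wrist picture i: points near its top"""
    p,d,K,E=load("wrist",i); C=cloud(d,K,E); x=O[n]-.06*tx
    r=np.hypot(*(C[...,:2]-x[:2]).transpose(2,0,1)); m=(d>0)&(r<.03)&(np.abs(C[...,2]-.005-H)<.006)
    print(n,m.sum(),"top",C[m].mean(0).round(4),"expected",(x+[0,0,H]).round(4),"extent",np.ptp(C[m],axis=0).round(3))
E
python3 - <<'E'
from wm import *
wrist(7); standing("long",.074,7)
s=state();print(s["clock"],s["ee_pos"])
plan([(B['med']+.120*A3,RT,3),(B['med']+.054*A3,RT,1)])
E
```

```text
long 1242 top [ 0.4775 -0.3029  0.08  ] expected [ 0.4783 -0.3002  0.079 ] extent [0.029 0.029 0.012]
10.65 [ 0.47864544 -0.30082388  0.18994947]
lin [-0.385, -0.223, 0.053] ang [-0.001, -0.056, -0.0] | to [ 0.485 -0.168  0.173] mm 134 deg 10
lin [-0.369, -0.224, 0.119] ang [-0.0, -0.057, -0.0] | to [ 0.492 -0.034  0.157] mm 134 deg 10
lin [-0.342, -0.224, 0.183] ang [-0.001, -0.056, -0.0] | to [0.498 0.099 0.14 ] mm 134 deg 10
lin [-0.0, 0.0, 0.22] ang [0.0, -0.0, -0.0] | to [0.483 0.128 0.083] mm 66 deg 0
```

Request:
drive_tool([
  {"linear": [-0.05, -0.03, 0.007], "angular": [0, -0.007, 0], "grip": 50},
  {"linear": [-0.13, -0.075, 0.018], "angular": [0, -0.019, 0], "grip": 50},
  {"linear": [-0.215, -0.125, 0.03], "angular": [0, -0.031, 0], "grip": 50},
  {"linear": [-0.3, -0.174, 0.041], "angular": [0, -0.044, 0], "grip": 50},
  {"linear": [-0.385, -0.223, 0.053], "angular": [0, -0.056, 0], "grip": 50},
])

```text
clock: 11.07
ee_pos: [0.4823, -0.1645, 0.1687]
eef_rot: [0.851, -0.518, -0.077, -0.045]
ft_force: [0.9, -0.1, -0.5]
opening: 0.0502
grip_force: 0.0
```

Request:
drive_tool([
  {"linear": [-0.074, -0.045, 0.024], "angular": [0, -0.011, 0], "grip": 50},
  {"linear": [-0.148, -0.09, 0.048], "angular": [0, -0.023, 0], "grip": 50},
  {"linear": [-0.221, -0.134, 0.071], "angular": [0, -0.034, 0], "grip": 50},
  {"linear": [-0.295, -0.179, 0.095], "angular": [0, -0.046, 0], "grip": 50},
  {"linear": [-0.369, -0.224, 0.119], "angular": [0, -0.057, 0], "grip": 50},
])

```text
clock: 11.48
ee_pos: [0.4889, -0.0314, 0.1528]
eef_rot: [0.841, -0.511, -0.152, -0.091]
ft_force: [0.6, -0.1, 0.3]
opening: 0.0498
grip_force: 0.0
```

Request:
drive_tool([
  {"linear": [-0.08, -0.052, 0.043], "angular": [0, -0.013, 0], "grip": 50},
  {"linear": [-0.16, -0.105, 0.086], "angular": [0, -0.026, 0], "grip": 50},
  {"linear": [-0.24, -0.157, 0.128], "angular": [0, -0.039, 0], "grip": 50},
  {"linear": [-0.305, -0.2, 0.163], "angular": [0, -0.05, 0], "grip": 50},
  {"linear": [-0.342, -0.224, 0.183], "angular": [0, -0.056, 0], "grip": 50},
])

```text
clock: 11.9
ee_pos: [0.4952, 0.1025, 0.1364]
eef_rot: [0.824, -0.501, -0.226, -0.135]
ft_force: [-1.1, -0.9, -0.7]
opening: 0.0497
grip_force: 0.0
```

```bash
python3 - <<'E'
from wm import *
for i in range(6): capture("scene")
wrist(8); s=state(); t=s["ee_pos"]-(B["med"]+.120*A3); print(s["clock"],t@l,t@A3,t@np.cross(l,A3),s["ft_force"].round(1))
plan([(B['med']+.054*A3,RT,1)])
p,d,K,E=load("wrist",8); f=p.astype(float)
m=((f[...,0]>f[...,2]*.85)&(f[...,2]>90)).astype(np.uint8)
for n,L in (("short",.05),("med",.062)):
    x=B[n]+L*A3; q=E[:3,:3]@x+E[:3,3]; uv=(K@q/q[2])[:2]; w=np.zeros_like(m); cv2.circle(w,tuple(int(t) for t in uv),int(.019*K[0,0]/q[2]),1,-1)
    c=max(cv2.findContours(w&m,0,2)[0],key=cv2.contourArea); mo=cv2.moments(cv2.convexHull(c)); ce=np.array([mo['m10'],mo['m01']])/mo['m00']
    print(n,uv.round(1),ce.round(1),mo['m00'],"mm",((ce-uv)*q[2]/K[0,0]*1000).round(1))
E
```

```text
12.25 -0.001444231635963679 -0.0021262776821978392 0.00026576021628834626 [0.1 0.1 0.8]
lin [0.0, -0.004, 0.213] ang [-0.0, 0.002, -0.001] | to [0.483 0.128 0.083] mm 64 deg 0
short [216.  269.8] [216.5 267.4] 1647.0 mm [ 0.3 -1.4]
med [319.5 276.7] [319.9 273.5] 1838.0 mm [ 0.2 -1.8]
```

Request:
drive_tool([
  {"linear": [0, -0.002, 0.05], "angular": [0, 0.002, 0], "grip": 50},
  {"linear": [0, -0.004, 0.1], "angular": [0, 0.002, 0], "grip": 50},
  {"linear": [0, -0.004, 0.15], "angular": [0, 0.002, 0], "grip": 50},
  {"linear": [0, -0.004, 0.19], "angular": [0, 0.002, 0], "grip": 50},
  {"linear": [0, -0.004, 0.213], "angular": [0, 0.002, 0], "grip": 50},
])

```text
clock: 12.67
ee_pos: [0.4819, 0.1287, 0.0823]
eef_rot: [0.825, -0.502, -0.221, -0.134]
ft_force: [-1.0, -0.2, -0.3]
opening: 0.0499
grip_force: 0.0
```

Request:
drive_tool([
  {"linear": [0, 0, 0], "angular": [0, 0, 0], "grip": 50},
  {"linear": [0, 0, 0], "angular": [0, 0, 0], "grip": 40},
  {"linear": [0, 0, 0], "angular": [0, 0, 0], "grip": 20},
  {"linear": [0, 0, 0], "angular": [0, 0, 0], "grip": 20},
  {"linear": [0, 0, 0], "angular": [0, 0, 0], "grip": 20},
])

```text
clock: 13.08
ee_pos: [0.4834, 0.1284, 0.084]
eef_rot: [0.826, -0.502, -0.22, -0.135]
ft_force: [0.4, -1.9, 3.6]
opening: 0.0287
grip_force: 39.6
```

```bash
python3 - <<'E'
from wm import *
for i in range(2): capture("scene")
s=state(); t=s["ee_pos"]-(B["med"]+.054*A3); print(s["clock"],t@l,t@A3,t@np.cross(l,A3),s["ft_force"].round(1),s["opening"],s["grip_force"])
carry("med",.054+t@A3)
E
```

```text
13.1833 0.0006398185641635133 0.0006056027785730522 -0.00039111989806597276 [-0.6 -2.1  5.3] 0.028709018780045264 39.78280484676361
target [ 0.4957 -0.2386  0.005 ]
lin [0.002, 0.002, -0.2] ang [-0.001, -0.001, -0.0] | to [0.497 0.101 0.136] mm 60 deg 0
lin [0.254, 0.175, -0.229] ang [0.0, 0.056, -0.0] | to [ 0.496 -0.012  0.157] mm 115 deg 10
lin [0.289, 0.176, -0.182] ang [0.0, 0.055, -0.0] | to [ 0.496 -0.125  0.179] mm 115 deg 10
lin [0.317, 0.175, -0.128] ang [0.0, 0.056, -0.0] | to [ 0.496 -0.239  0.2  ] mm 115 deg 10
lin [0.0, -0.0, 0.394] ang [0.0, 0.0, -0.0] | to [ 0.496 -0.239  0.082] mm 118 deg 0
```

Request:
drive_tool([
  {"linear": [0, 0, -0.03], "angular": [0, 0, 0], "grip": 20},
  {"linear": [0, 0, -0.07], "angular": [0, 0, 0], "grip": 20},
  {"linear": [0, 0, -0.12], "angular": [0, 0, 0], "grip": 20},
  {"linear": [0, 0, -0.17], "angular": [0, 0, 0], "grip": 20},
  {"linear": [0, 0, -0.2], "angular": [0, 0, 0], "grip": 20},
])

```text
clock: 13.6
ee_pos: [0.4973, 0.1016, 0.1366]
eef_rot: [0.826, -0.502, -0.22, -0.135]
ft_force: [0.3, -0.6, 0.2]
opening: 0.0285
grip_force: 39.5
```

Request:
drive_tool([
  {"linear": [0.025, 0.018, -0.023], "angular": [0, 0.006, 0], "grip": 20},
  {"linear": [0.075, 0.052, -0.068], "angular": [0, 0.017, 0], "grip": 20},
  {"linear": [0.13, 0.09, -0.118], "angular": [0, 0.029, 0], "grip": 20},
  {"linear": [0.19, 0.131, -0.172], "angular": [0, 0.042, 0], "grip": 20},
  {"linear": [0.254, 0.175, -0.229], "angular": [0, 0.056, 0], "grip": 20},
])

```text
clock: 14.02
ee_pos: [0.4955, -0.0123, 0.1564]
eef_rot: [0.842, -0.512, -0.147, -0.089]
ft_force: [-0.6, -0.3, -0.8]
opening: 0.0291
grip_force: 39.4
```

Request:
drive_tool([
  {"linear": [0.058, 0.035, -0.036], "angular": [0, 0.011, 0], "grip": 20},
  {"linear": [0.116, 0.07, -0.073], "angular": [0, 0.022, 0], "grip": 20},
  {"linear": [0.173, 0.106, -0.109], "angular": [0, 0.033, 0], "grip": 20},
  {"linear": [0.231, 0.141, -0.146], "angular": [0, 0.044, 0], "grip": 20},
  {"linear": [0.289, 0.176, -0.182], "angular": [0, 0.055, 0], "grip": 20},
])

```text
clock: 14.43
ee_pos: [0.4946, -0.1254, 0.1784]
eef_rot: [0.851, -0.518, -0.074, -0.044]
ft_force: [-0.3, 0.6, 0.6]
opening: 0.029
grip_force: 39.4
```

Request:
drive_tool([
  {"linear": [0.08, 0.044, -0.032], "angular": [0, 0.014, 0], "grip": 20},
  {"linear": [0.16, 0.088, -0.064], "angular": [0, 0.028, 0], "grip": 20},
  {"linear": [0.23, 0.127, -0.093], "angular": [0, 0.041, 0], "grip": 20},
  {"linear": [0.29, 0.16, -0.117], "angular": [0, 0.051, 0], "grip": 20},
  {"linear": [0.317, 0.175, -0.128], "angular": [0, 0.056, 0], "grip": 20},
])

```text
clock: 14.85
ee_pos: [0.494, -0.2392, 0.2]
eef_rot: [0.854, -0.52, 0.002, 0.001]
ft_force: [-0.3, 0.7, -0.6]
opening: 0.0288
grip_force: 39.5
```

```bash
python3 - <<'E'
from wm import *
for i in range(6): capture("scene")
wrist(9); s=state(); print(s["clock"],s["ee_pos"],s["eef_rot"].round(4),s["ft_force"].round(1),s["opening"],s["grip_force"])
standing("long",.074,9)
P=O["med"]-.06*tx; plan([(np.r_[P[:2],.080],RD,1),(np.r_[P[:2],.062],RD,1)])
E
```

```text
15.2 [ 0.49487577 -0.23651689  0.19941502] [ 8.546e-01 -5.193e-01  4.000e-04  2.000e-04] [-0.3  0.4 -0.6] 0.028603825630948664 39.465678334236145
long 1370 top [ 0.4779 -0.3018  0.0801] expected [ 0.4783 -0.3002  0.079 ] extent [0.028 0.03  0.012]
lin [0.007, 0.001, 0.398] ang [0.0, -0.0, -0.0] | to [ 0.496 -0.239  0.08 ] mm 119 deg 0
lin [0.0, -0.0, 0.06] ang [0.0, -0.0, -0.0] | to [ 0.496 -0.239  0.062] mm 18 deg 0
```

Request:
drive_tool([
  {"linear": [0.003, 0, 0.06], "angular": [0, 0, 0], "grip": 20},
  {"linear": [0.005, 0, 0.16], "angular": [0, 0, 0], "grip": 20},
  {"linear": [0.007, 0, 0.27], "angular": [0, 0, 0], "grip": 20},
  {"linear": [0.007, 0, 0.36], "angular": [0, 0, 0], "grip": 20},
  {"linear": [0.007, 0, 0.395], "angular": [0, 0, 0], "grip": 20},
])

```text
clock: 15.62
ee_pos: [0.4935, -0.238, 0.0771]
eef_rot: [0.854, -0.52, -0.003, 0.001]
ft_force: [-1.0, 0.8, -1.7]
opening: 0.0287
grip_force: 39.5
```

Request:
drive_tool([
  {"linear": [0, 0, 0], "angular": [0, 0, 0], "grip": 20},
  {"linear": [0, 0, 0.01], "angular": [0, 0, 0], "grip": 20},
  {"linear": [0, 0, 0.02], "angular": [0, 0, 0], "grip": 20},
  {"linear": [0, 0, 0.03], "angular": [0, 0, 0], "grip": 20},
  {"linear": [0, 0, 0.03], "angular": [0, 0, 0], "grip": 20},
])

```text
clock: 16.03
ee_pos: [0.4963, -0.2394, 0.0729]
eef_rot: [0.854, -0.52, 0.001, 0.0]
ft_force: [0.8, -0.7, -1.5]
opening: 0.0289
grip_force: 39.5
```

```bash
python3 - <<'E'
from wm import *
for i in range(4): capture("scene")
s=state(); print(s["clock"],s["ee_pos"],s["ft_force"].round(1))
P=O["med"]-.06*tx; plan([(np.r_[P[:2],.0605],RD,1)])
E
```

```text
16.2333 [ 0.496145   -0.23948873  0.07284779] [ 0.1  0.2 -0.2]
lin [-0.003, 0.0, 0.041] ang [-0.0, -0.001, -0.001] | to [ 0.496 -0.239  0.06 ] mm 12 deg 0
```

Request:
drive_tool([
  {"linear": [0, 0, 0.012], "angular": [0, 0, 0], "grip": 20},
  {"linear": [0, 0, 0.024], "angular": [0, 0, 0], "grip": 20},
  {"linear": [0, 0, 0.032], "angular": [0, 0, 0], "grip": 20},
  {"linear": [0, 0, 0.038], "angular": [0, 0, 0], "grip": 20},
  {"linear": [0, 0, 0.04], "angular": [0, 0, 0], "grip": 20},
])

```text
clock: 16.65
ee_pos: [0.4955, -0.2394, 0.0598]
eef_rot: [0.854, -0.52, 0.0, 0.001]
ft_force: [-1.3, 1.1, 1.9]
opening: 0.0289
grip_force: 39.6
```

Request:
drive_tool([
  {"linear": [0, 0, 0.001], "angular": [0, 0, 0], "grip": 20},
  {"linear": [0, 0, 0.002], "angular": [0, 0, 0], "grip": 20},
  {"linear": [0, 0, 0.003], "angular": [0, 0, 0], "grip": 20},
  {"linear": [0, 0, 0.004], "angular": [0, 0, 0], "grip": 20},
  {"linear": [0, 0, 0.004], "angular": [0, 0, 0], "grip": 20},
])

```text
clock: 17.07
ee_pos: [0.4959, -0.2395, 0.0598]
eef_rot: [0.854, -0.519, 0.001, 0.0]
ft_force: [-3.2, 1.8, 5.2]
opening: 0.0286
grip_force: 40.0
```

Contact comes at the expected height (0.0598 against 0.0599). Releasing the medium can now.

Request:
drive_tool([
  {"linear": [0, 0, -0.002], "angular": [0, 0, 0], "grip": 20},
  {"linear": [0, 0, -0.003], "angular": [0, 0, 0], "grip": 20},
  {"linear": [0, 0, -0.003], "angular": [0, 0, 0], "grip": 20},
  {"linear": [0, 0, -0.003], "angular": [0, 0, 0], "grip": 20},
  {"linear": [0, 0, -0.003], "angular": [0, 0, 0], "grip": 30},
])

```text
clock: 17.48
ee_pos: [0.4959, -0.2394, 0.0598]
eef_rot: [0.854, -0.52, 0.001, 0.0]
ft_force: [0.2, -1.3, -0.4]
opening: 0.0301
grip_force: 2.0
```

Request:
drive_tool([
  {"linear": [0, 0, 0], "angular": [0, 0, 0], "grip": 32},
  {"linear": [0, 0, 0], "angular": [0, 0, 0], "grip": 34},
  {"linear": [0, 0, 0], "angular": [0, 0, 0], "grip": 38},
  {"linear": [0, 0, 0], "angular": [0, 0, 0], "grip": 44},
  {"linear": [0, 0, 0], "angular": [0, 0, 0], "grip": 48},
])

```text
clock: 17.9
ee_pos: [0.4959, -0.2394, 0.06]
eef_rot: [0.854, -0.52, 0.001, 0.0]
ft_force: [0.7, 0.5, -0.1]
opening: 0.0481
grip_force: 0.0
```

Request:
drive_tool([
  {"linear": [0, 0, 0], "angular": [0, 0, 0], "grip": 48},
  {"linear": [0, 0, -0.06], "angular": [0, 0, 0], "grip": 48},
  {"linear": [0, 0, -0.16], "angular": [0, 0, 0], "grip": 50},
  {"linear": [0, 0, -0.28], "angular": [0, 0, 0], "grip": 50},
  {"linear": [0, 0, -0.4], "angular": [0, 0, 0], "grip": 50},
])

```text
clock: 18.32
ee_pos: [0.4951, -0.2391, 0.181]
eef_rot: [0.854, -0.52, 0.0, 0.001]
ft_force: [1.5, -0.6, 0.8]
opening: 0.0498
grip_force: 0.0
```

```bash
python3 - <<'E'
from wm import *
for i in range(5): capture("scene")
wrist(10); s=state(); print(s["clock"],s["ee_pos"],s["ft_force"].round(1))
standing("long",.074,10); standing("med",.062,10)
plan([(B['short']+.110*A3,RT,3)])
E
```

```text
18.6167 [ 0.49508833 -0.2389154   0.17888701] [-1.4 -0.2  0.4]
long 1614 top [ 0.4779 -0.3019  0.08  ] expected [ 0.4783 -0.3002  0.079 ] extent [0.029 0.03  0.012]
med 1271 top [ 0.4965 -0.2427  0.068 ] expected [ 0.4957 -0.2386  0.067 ] extent [0.028 0.029 0.012]
lin [-0.337, -0.245, 0.052] ang [0.0, -0.056, -0.0] | to [ 0.514 -0.115  0.163] mm 126 deg 10
lin [-0.323, -0.244, 0.11] ang [0.0, -0.055, -0.0] | to [0.532 0.008 0.147] mm 126 deg 10
lin [-0.3, -0.245, 0.165] ang [0.0, -0.056, -0.001] | to [0.551 0.132 0.132] mm 126 deg 10
```

Request:
drive_tool([
  {"linear": [-0.04, -0.029, 0.006], "angular": [0, -0.007, 0], "grip": 50},
  {"linear": [-0.11, -0.08, 0.017], "angular": [0, -0.018, 0], "grip": 50},
  {"linear": [-0.185, -0.134, 0.029], "angular": [0, -0.031, 0], "grip": 50},
  {"linear": [-0.26, -0.189, 0.04], "angular": [0, -0.043, 0], "grip": 50},
  {"linear": [-0.337, -0.245, 0.052], "angular": [0, -0.056, 0], "grip": 50},
])

```text
clock: 19.03
ee_pos: [0.514, -0.1137, 0.1629]
eef_rot: [0.851, -0.518, -0.076, -0.045]
ft_force: [1.2, -0.0, 0.4]
opening: 0.0504
grip_force: 0.0
```

Request:
drive_tool([
  {"linear": [-0.065, -0.049, 0.022], "angular": [0, -0.011, 0], "grip": 50},
  {"linear": [-0.129, -0.098, 0.044], "angular": [0, -0.022, 0], "grip": 50},
  {"linear": [-0.194, -0.146, 0.066], "angular": [0, -0.033, 0], "grip": 50},
  {"linear": [-0.258, -0.195, 0.088], "angular": [0, -0.044, 0], "grip": 50},
  {"linear": [-0.323, -0.244, 0.11], "angular": [0, -0.055, 0], "grip": 50},
])

```text
clock: 19.45
ee_pos: [0.5324, 0.0098, 0.1471]
eef_rot: [0.841, -0.512, -0.15, -0.09]
ft_force: [-0.1, -0.1, -0.1]
opening: 0.0496
grip_force: 0.0
```

Request:
drive_tool([
  {"linear": [-0.075, -0.061, 0.041], "angular": [0, -0.014, 0], "grip": 50},
  {"linear": [-0.15, -0.122, 0.083], "angular": [0, -0.028, 0], "grip": 50},
  {"linear": [-0.22, -0.18, 0.121], "angular": [0, -0.041, 0], "grip": 50},
  {"linear": [-0.275, -0.225, 0.151], "angular": [0, -0.051, 0], "grip": 50},
  {"linear": [-0.3, -0.245, 0.165], "angular": [0, -0.056, 0], "grip": 50},
])

```text
clock: 19.87
ee_pos: [0.5507, 0.1347, 0.1304]
eef_rot: [0.825, -0.501, -0.224, -0.134]
ft_force: [-1.0, -0.6, -1.2]
opening: 0.0501
grip_force: 0.0
```

```bash
python3 - <<'E'
from wm import *
for i in range(6): capture("scene")
wrist(11); s=state(); t=s["ee_pos"]-(B["short"]+.110*A3); print(s["clock"],t@l,t@A3,t@np.cross(l,A3),s["ft_force"].round(1))
plan([(B['short']+.062*A3,RT,1),(B['short']+.046*A3,RT,1)])
p,d,K,E=load("wrist",11); f=p.astype(float)
m=((f[...,0]>f[...,2]*.85)&(f[...,2]>90)).astype(np.uint8)
for n,L in (("short",.05),):
    x=B[n]+L*A3; q=E[:3,:3]@x+E[:3,3]; uv=(K@q/q[2])[:2]; w=np.zeros_like(m); cv2.circle(w,tuple(int(t) for t in uv),int(.019*K[0,0]/q[2]),1,-1)
    c=max(cv2.findContours(w&m,0,2)[0],key=cv2.contourArea); mo=cv2.moments(cv2.convexHull(c)); ce=np.array([mo['m10'],mo['m01']])/mo['m00']
    print(n,uv.round(1),ce.round(1),mo['m00'],"mm",((ce-uv)*q[2]/K[0,0]*1000).round(1))
E
```

```text
20.2167 0.00011639866352986283 0.0016365909265644467 0.0004863523952209966 [-0.   0.1 -0.4]
lin [-0.002, 0.001, 0.165] ang [-0.001, -0.001, -0.001] | to [0.54  0.153 0.09 ] mm 50 deg 0
lin [0.0, -0.0, 0.054] ang [0.0, 0.0, 0.0] | to [0.536 0.16  0.076] mm 16 deg 0
short [322.3 274.2] [322.6 271.8] 1741.0 mm [ 0.2 -1.4]
```

Request:
drive_tool([
  {"linear": [-0.002, 0.001, 0.04], "angular": [0, 0, 0], "grip": 50},
  {"linear": [-0.002, 0.001, 0.08], "angular": [0, 0, 0], "grip": 50},
  {"linear": [-0.002, 0.001, 0.12], "angular": [0, 0, 0], "grip": 50},
  {"linear": [-0.002, 0.001, 0.15], "angular": [0, 0, 0], "grip": 50},
  {"linear": [-0.002, 0.001, 0.165], "angular": [0, 0, 0], "grip": 50},
])

```text
clock: 20.63
ee_pos: [0.539, 0.1539, 0.0893]
eef_rot: [0.825, -0.502, -0.221, -0.134]
ft_force: [-0.2, 0.1, -0.7]
opening: 0.0493
grip_force: 0.0
```

Request:
drive_tool([
  {"linear": [0, 0, 0.01], "angular": [0, 0, 0], "grip": 50},
  {"linear": [0, 0, 0.022], "angular": [0, 0, 0], "grip": 50},
  {"linear": [0, 0, 0.036], "angular": [0, 0, 0], "grip": 50},
  {"linear": [0, 0, 0.048], "angular": [0, 0, 0], "grip": 50},
  {"linear": [0, 0, 0.05], "angular": [0, 0, 0], "grip": 50},
])

```text
clock: 21.05
ee_pos: [0.5359, 0.1608, 0.0765]
eef_rot: [0.825, -0.502, -0.221, -0.134]
ft_force: [-0.1, 0.5, 0.6]
opening: 0.05
grip_force: 0.0
```

No contact this time, so the earlier touch did come from the taller neighbours. Closing on the short can.

Request:
drive_tool([
  {"linear": [0, 0, 0], "angular": [0, 0, 0], "grip": 50},
  {"linear": [0, 0, 0], "angular": [0, 0, 0], "grip": 40},
  {"linear": [0, 0, 0], "angular": [0, 0, 0], "grip": 20},
  {"linear": [0, 0, 0], "angular": [0, 0, 0], "grip": 20},
  {"linear": [0, 0, 0], "angular": [0, 0, 0], "grip": 20},
])

```text
clock: 21.47
ee_pos: [0.5365, 0.1606, 0.0774]
eef_rot: [0.825, -0.502, -0.22, -0.135]
ft_force: [0.5, -1.9, 1.7]
opening: 0.0289
grip_force: 39.5
```

```bash
python3 - <<'E'
from wm import *
for i in range(2): capture("scene")
s=state(); t=s["ee_pos"]-(B["short"]+.046*A3); print(s["clock"],t@l,t@A3,t@np.cross(l,A3),s["ft_force"].round(1),s["opening"],s["grip_force"])
carry("short",.046+t@A3)
E
```

```text
21.5667 0.0005288569954271185 0.0008755681839695755 -0.0005474241312784075 [ 0.3 -1.1  3.5] 0.028452594907490796 39.563859701156616
target [ 0.5131 -0.177   0.005 ]
lin [0.002, 0.001, -0.2] ang [-0.001, -0.0, -0.0] | to [0.55  0.133 0.129] mm 60 deg 0
lin [0.209, 0.196, -0.211] ang [0.0, 0.055, -0.0] | to [0.538 0.03  0.153] mm 107 deg 10
lin [0.243, 0.196, -0.172] ang [0.0, 0.056, -0.0] | to [ 0.525 -0.074  0.176] mm 107 deg 10
lin [0.269, 0.196, -0.127] ang [0.001, 0.055, -0.0] | to [ 0.513 -0.177  0.2  ] mm 107 deg 10
lin [0.001, 0.0, 0.421] ang [-0.0, 0.0, -0.0] | to [ 0.513 -0.177  0.074] mm 126 deg 0
```

Request:
drive_tool([
  {"linear": [0, 0, -0.03], "angular": [0, 0, 0], "grip": 20},
  {"linear": [0, 0, -0.07], "angular": [0, 0, 0], "grip": 20},
  {"linear": [0, 0, -0.12], "angular": [0, 0, 0], "grip": 20},
  {"linear": [0, 0, -0.17], "angular": [0, 0, 0], "grip": 20},
  {"linear": [0, 0, -0.2], "angular": [0, 0, 0], "grip": 20},
])

```text
clock: 21.98
ee_pos: [0.5509, 0.1332, 0.1306]
eef_rot: [0.826, -0.502, -0.22, -0.135]
ft_force: [-0.1, 0.2, 0.8]
opening: 0.0285
grip_force: 39.5
```

Request:
drive_tool([
  {"linear": [0.021, 0.02, -0.021], "angular": [0, 0.006, 0], "grip": 20},
  {"linear": [0.063, 0.059, -0.063], "angular": [0, 0.017, 0], "grip": 20},
  {"linear": [0.109, 0.102, -0.11], "angular": [0, 0.029, 0], "grip": 20},
  {"linear": [0.159, 0.149, -0.16], "angular": [0, 0.042, 0], "grip": 20},
  {"linear": [0.209, 0.196, -0.211], "angular": [0, 0.055, 0], "grip": 20},
])

```text
clock: 22.4
ee_pos: [0.5366, 0.0293, 0.1523]
eef_rot: [0.842, -0.512, -0.148, -0.089]
ft_force: [0.2, -0.5, -1.1]
opening: 0.0283
grip_force: 39.5
```

Request:
drive_tool([
  {"linear": [0.049, 0.039, -0.034], "angular": [0, 0.011, 0], "grip": 20},
  {"linear": [0.097, 0.078, -0.069], "angular": [0, 0.022, 0], "grip": 20},
  {"linear": [0.146, 0.118, -0.103], "angular": [0, 0.034, 0], "grip": 20},
  {"linear": [0.194, 0.157, -0.138], "angular": [0, 0.045, 0], "grip": 20},
  {"linear": [0.243, 0.196, -0.172], "angular": [0, 0.056, 0], "grip": 20},
])

```text
clock: 22.82
ee_pos: [0.524, -0.0741, 0.176]
eef_rot: [0.851, -0.518, -0.074, -0.044]
ft_force: [-0.6, -0.3, -0.5]
opening: 0.0286
grip_force: 39.5
```

Request:
drive_tool([
  {"linear": [0.067, 0.049, -0.032], "angular": [0, 0.014, 0], "grip": 20},
  {"linear": [0.134, 0.098, -0.064], "angular": [0, 0.027, 0], "grip": 20},
  {"linear": [0.195, 0.142, -0.092], "angular": [0, 0.04, 0], "grip": 20},
  {"linear": [0.245, 0.178, -0.116], "angular": [0, 0.05, 0], "grip": 20},
  {"linear": [0.269, 0.196, -0.127], "angular": [0, 0.055, 0], "grip": 20},
])

```text
clock: 23.23
ee_pos: [0.5112, -0.178, 0.1999]
eef_rot: [0.854, -0.52, 0.0, 0.0]
ft_force: [0.0, 0.2, -1.0]
opening: 0.0284
grip_force: 39.5
```

```bash
python3 - <<'E'
from wm import *
for i in range(6): capture("scene")
wrist(12); s=state(); print(s["clock"],s["ee_pos"],s["eef_rot"].round(4),s["ft_force"].round(1),s["opening"],s["grip_force"])
standing("long",.074,12); standing("med",.062,12)
P=O["short"]-.06*tx; plan([(np.r_[P[:2],.072],RD,1),(np.r_[P[:2],.053],RD,1)])
E
```

```text
23.5833 [ 0.51232184 -0.1756686   0.19903744] [ 8.546e-01 -5.193e-01 -1.000e-03 -5.000e-04] [ 0.9  0.4 -0.9] 0.028711376869687742 39.48863446712494
long 1696 top [ 0.478  -0.3008  0.0799] expected [ 0.4783 -0.3002  0.079 ] extent [0.029 0.029 0.012]
med 1254 top [ 0.4967 -0.2415  0.0681] expected [ 0.4957 -0.2386  0.067 ] extent [0.029 0.029 0.012]
lin [0.006, -0.0, 0.423] ang [0.0, 0.001, -0.0] | to [ 0.513 -0.177  0.072] mm 127 deg 0
lin [0.0, -0.0, 0.064] ang [0.0, -0.0, -0.0] | to [ 0.513 -0.177  0.053] mm 19 deg 0
```

Request:
drive_tool([
  {"linear": [0.003, 0, 0.06], "angular": [0, 0, 0], "grip": 20},
  {"linear": [0.005, 0, 0.16], "angular": [0, 0, 0], "grip": 20},
  {"linear": [0.006, 0, 0.27], "angular": [0, 0.001, 0], "grip": 20},
  {"linear": [0.006, 0, 0.37], "angular": [0, 0.001, 0], "grip": 20},
  {"linear": [0.006, 0, 0.42], "angular": [0, 0.001, 0], "grip": 20},
])

```text
clock: 24.0
ee_pos: [0.5108, -0.1767, 0.0694]
eef_rot: [0.854, -0.52, -0.002, 0.001]
ft_force: [-1.0, 0.8, -0.0]
opening: 0.0286
grip_force: 39.5
```

Request:
drive_tool([
  {"linear": [0, 0, 0], "angular": [0, 0, 0], "grip": 20},
  {"linear": [0, 0, 0.01], "angular": [0, 0, 0], "grip": 20},
  {"linear": [0, 0, 0.02], "angular": [0, 0, 0], "grip": 20},
  {"linear": [0, 0, 0.03], "angular": [0, 0, 0], "grip": 20},
  {"linear": [0, 0, 0.03], "angular": [0, 0, 0], "grip": 20},
])

```text
clock: 24.42
ee_pos: [0.5134, -0.1777, 0.065]
eef_rot: [0.854, -0.52, 0.001, 0.0]
ft_force: [0.5, -1.0, -1.3]
opening: 0.0287
grip_force: 39.6
```

```bash
python3 - <<'E'
from wm import *
for i in range(4): capture("scene")
s=state(); print(s["clock"],s["ee_pos"],s["ft_force"].round(1))
P=O["short"]-.06*tx; plan([(np.r_[P[:2],.0523],RD,1)])
E
```

```text
24.6167 [ 0.51327698 -0.17785213  0.0650899 ] [ 0.3 -0.2 -1.3]
lin [-0.003, -0.001, 0.043] ang [-0.0, -0.001, -0.001] | to [ 0.513 -0.177  0.052] mm 13 deg 0
```

Request:
drive_tool([
  {"linear": [0, 0, 0.012], "angular": [0, 0, 0], "grip": 20},
  {"linear": [0, 0, 0.024], "angular": [0, 0, 0], "grip": 20},
  {"linear": [0, 0, 0.034], "angular": [0, 0, 0], "grip": 20},
  {"linear": [0, 0, 0.04], "angular": [0, 0, 0], "grip": 20},
  {"linear": [0, 0, 0.042], "angular": [0, 0, 0], "grip": 20},
])

```text
clock: 25.03
ee_pos: [0.5127, -0.1779, 0.052]
eef_rot: [0.854, -0.519, 0.001, 0.001]
ft_force: [-3.5, 1.6, 8.4]
opening: 0.0287
grip_force: 40.2
```

Request:
drive_tool([
  {"linear": [0, 0, 0.001], "angular": [0, 0, 0], "grip": 20},
  {"linear": [0, 0, 0.002], "angular": [0, 0, 0], "grip": 20},
  {"linear": [0, 0, 0.003], "angular": [0, 0, 0], "grip": 20},
  {"linear": [0, 0, 0.004], "angular": [0, 0, 0], "grip": 20},
  {"linear": [0, 0, 0.004], "angular": [0, 0, 0], "grip": 20},
])

```text
clock: 25.45
ee_pos: [0.5127, -0.1779, 0.052]
eef_rot: [0.855, -0.519, 0.001, 0.001]
ft_force: [-4.8, 1.9, 11.6]
opening: 0.0286
grip_force: 40.7
```

Request:
drive_tool([
  {"linear": [0, 0, -0.003], "angular": [0, 0, 0], "grip": 20},
  {"linear": [0, 0, -0.005], "angular": [0, 0, 0], "grip": 20},
  {"linear": [0, 0, -0.005], "angular": [0, 0, 0], "grip": 20},
  {"linear": [0, 0, -0.005], "angular": [0, 0, 0], "grip": 20},
  {"linear": [0, 0, -0.005], "angular": [0, 0, 0], "grip": 30},
])

```text
clock: 25.87
ee_pos: [0.5129, -0.1778, 0.0519]
eef_rot: [0.854, -0.52, 0.001, 0.0]
ft_force: [0.0, 0.2, -0.1]
opening: 0.03
grip_force: 0.9
```

Request:
drive_tool([
  {"linear": [0, 0, 0], "angular": [0, 0, 0], "grip": 32},
  {"linear": [0, 0, 0], "angular": [0, 0, 0], "grip": 34},
  {"linear": [0, 0, 0], "angular": [0, 0, 0], "grip": 38},
  {"linear": [0, 0, 0], "angular": [0, 0, 0], "grip": 44},
  {"linear": [0, 0, 0], "angular": [0, 0, 0], "grip": 48},
])

```text
clock: 26.28
ee_pos: [0.5129, -0.1778, 0.0522]
eef_rot: [0.854, -0.52, 0.001, 0.0]
ft_force: [0.1, 0.0, 0.6]
opening: 0.0479
grip_force: 0.0
```

Request:
drive_tool([
  {"linear": [0, 0, 0], "angular": [0, 0, 0], "grip": 48},
  {"linear": [0, 0, -0.06], "angular": [0, 0, 0], "grip": 48},
  {"linear": [0, 0, -0.16], "angular": [0, 0, 0], "grip": 48},
  {"linear": [0, 0, -0.28], "angular": [0, 0, 0], "grip": 48},
  {"linear": [0, 0, -0.4], "angular": [0, 0, 0], "grip": 48},
])

```text
clock: 26.7
ee_pos: [0.5122, -0.1776, 0.1732]
eef_rot: [0.854, -0.52, 0.0, 0.001]
ft_force: [2.4, 0.4, -0.8]
opening: 0.0479
grip_force: 0.0
```

```bash
python3 - <<'E'
from wm import *
for i in range(5): capture("scene")
wrist(13); s=state(); print(s["clock"],s["ee_pos"],s["ft_force"].round(1))
for n,H in(("long",.074),("med",.062),("short",.05)): standing(n,H,13)
p,d=capture("scene"); cv2.imwrite("pics/scene3.png",p)
E
```

```text
27.0 [ 0.5121323  -0.17742109  0.17113048] [-0.1 -0.6 -0.1]
long 2170 top [ 0.4781 -0.3007  0.0799] expected [ 0.4783 -0.3002  0.079 ] extent [0.029 0.029 0.012]
med 1549 top [ 0.4968 -0.2415  0.0681] expected [ 0.4957 -0.2386  0.067 ] extent [0.028 0.029 0.012]
short 1231 top [ 0.5138 -0.1812  0.056 ] expected [ 0.5131 -0.177   0.055 ] extent [0.029 0.029 0.012]
```

View pics/scene3.png

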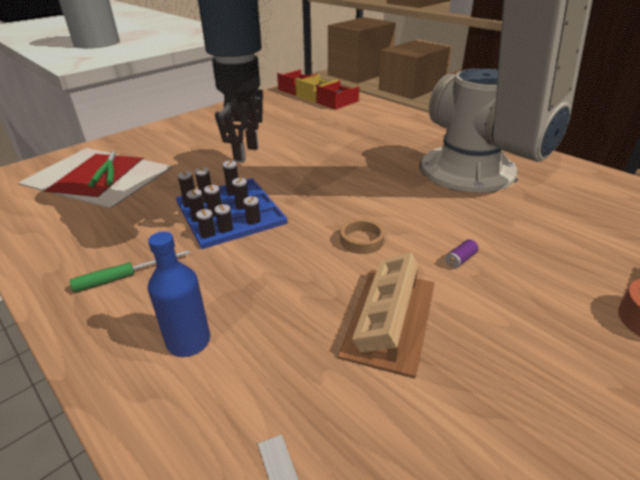

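The rack is empty and all three cans stand upright in their own lanes (231,177 long; 240,192 medium; 251,208 short). The bottle, tape roll, screwdriver and purple can have not moved, and the gripper is clear.

```bash
python3 -c "
from cell import *
print(hand_in())"
```

```text
the job is handed in; nothing more can be done
None
```

The job is handed in: all three capacitors stand upright in their matching lanes after about 27 s, and the bottle, tape roll and screwdriver were not moved; on the first try for the short can, the gripper touched its taller neighbours at up to about 25 N at a control reading, and moved nothing.

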